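# Close the sloping tablet dispenser with its slide-in lid

### The arm

A 7-joint arm with a two-finger parallel gripper is mounted at the origin on the work surface. World frame = base frame: x ahead of the robot, y to its left, z up, the work surface at z = 0. Lengths are in m, angles in rad, forces in N, time in s.
With the tool pointing down it reaches from about 0.4 to 0.875 m from the base axis. Payload 6.5 kg.
Tool frame: the origin (TCP) lies midway between the tips of the shut fingers; the grasp point (between the pads) lies 19 mm behind it (env.tcp_to_grasp is the distance from the TCP to the grasp point, in m); z points along the fingers, x is the direction in which the jaws open and shut, and the axes are right-handed (so a half turn about z gives the same grasp; the last joint's range is limited). The gripper opens to 85 mm and grips with 20 to 120 N. Pads are 22 mm wide; open, the fingers measure 114 mm over their backs; the gripper's body (76 mm by 85 mm) begins 54 mm behind the grasp point. The pads swing forward as they close: fully open they stand 13 mm farther back than shut.
Start: joints at [1.129, 0.536, -0.004, 1.538, 0.003, 1.067, -0.071], TCP at [0.239, -0.605, 0.231] pointing down, gripper open.
Joint ranges: [-2.7, 2.7], [-0.37, 2.16], [-1.27, 1.26], [0.24, 2.4], [-1.31, 4.45], [0.19, 1.91], [-2.76, 2.76]. Speed limits (rad/s): [2.39, 2.39, 3.14, 3.14, 3.14, 3.14, 3.14].

### API

Orientations are given as a 3x3 rotation matrix whose columns are the frame's x, y, z axes.
In Python, from plant import telemetry, cams, ticket, env gives the robot as it stands.
- The arm moves only by the tool drive_tool, never from a script. Its arguments are lists of equal length, an entry for each row: "dr": the turn, a rotation vector about the tool's x, y, z in degrees, a list of three; "translation": the shift along the tool's x, y, z in mm, a list of three; "claw": the opening, from 0 (shut) to 1 (fully open). In form: {"dr": [[ax, ay, az], ...], "translation": [[tx, ty, tz], ...], "claw": [claw, ...]}. A call has 1 to 12 rows; each row is the pose to reach, as a shift and turn from the pose commanded when the call began, along the tool's axes at that moment; what a row does not reach only later rows make up. A row lasts 1/12 s, in which the tool goes at most 41.7 mm and 7.16 degrees, less where a joint would pass 70% of its speed; a pose out of reach is approached as far as the arm can. A call with a gripper value outside its range is refused whole. The fingers move at their own pace and stop on an object; the grip force is fixed at half the most. Time passes only in rows, so rows that repeat a pose let the fingers close. It gives the time, the measured TCP pose, the force and the opening at its end, in the units of the state.
- telemetry.read_state(): the state, without advancing time (a new reading comes with each control period).
- cams.camera(name): name is "scene" or "top" or "wrist"; returns a dict with "img" (400x640x3 uint8, blue, green, red), "z_map" (400x640 float32, m along the optical axis (not along the pixel's ray), 0 where there is no reading), "K" (3x3 intrinsics, pixels), "D" ([k1, k2, p1, p2, k3] as OpenCV has them; the pictures are not rectified), "extrinsics" (4x4, takes a point from world to camera coordinates); the wrist camera has in their place "T_tool_cam" (4x4, takes a point from camera to tool coordinates, whose origin is the TCP and whose axes are the tool frame's). Camera axes: x right, y up, looking along -z (the intrinsics and any distortion apply to the point x, -y, -z); pixel columns grow to the right and rows downward; lengths in m; the calibration is good to about 2 mm. A picture is of the moment at which its call begins: read the wrist's pose just before it.
- ticket.job_done(): hands the job in, once; it reports no verdict.
The state is a dict: "time": time; "joint_positions": joint angles; "qd": joint speeds; "joint_efforts": joint torques, N m; "position": TCP position; "orientation": TCP orientation; "force": force on the tool from outside, world axes, zero at the start; "moment": the same for the moment, N m; "gripper_width": finger opening in m.
Only numpy, scipy, OpenCV 4.12 (cv2) and the standard library are available. Lean on these libraries where they do the work, as an engineer would, in place of code of your own. Each camera call takes 0.05 s, during which the arm holds its last target.

### The job

The washing-tablet dispenser stands open: take the larger of the two loose lids, thread its nose into the sloping channel on top of the dispenser from the low end, and slide it up until its rib has been forced over the ridge at the mouth and the lid sits fully home, latched. Do not ram the lid against the dispenser, leave the smaller lid and everything else where they are, and let go.

Things in the scene. Friction and masses are not known exactly. Their poses are not given: they have to be found in the camera images.
- lid_grip (a point): Centre of the grip fin of the larger lid (loose, white, about 90 g). Axes: x to the nose (goes in first), y across, z out of its top. Lid 120 long, 84 wide, 9 thick. The fin stands across it: 12 thick (x), 44 wide (y), 26 high. This point is 22 above the underside; nose edge 75 ahead, tail edge 45 behind, so the fin is nearer the tail. Starts flat on the table, nose away from the robot within 35 degrees.
- lid_nose (a point): Middle of the nose (front) edge of the larger lid, half its thickness up (4.5 above the underside); 75 ahead of and 17.5 below lid_grip in the lid's axes.
- lid_rib (a point): Middle of the round cross rib (radius 3.5, 40 wide) under the tail of the larger lid, 38 behind lid_grip and 3.5 above the underside. Elsewhere the lid is a 4 thick plate on two runners 10 wide and 5 deep along its side edges, hollow between; the rib reaches down level with the runners.
- channel: Lid channel of the white dispenser (fixed to the table). Origin at its mouth (low end), midway across, level with the ledges the lid's runners slide on, 95 above the table. x runs up the channel, 30 degrees above level, away from the robot within 23 degrees; z square to it, upwards. From x = 0 on, side walls 87 apart and lips reaching in to y = +-37, undersides at z = 11.5, hold the lid: 2.5 play above it, 1.5 at each side.
- porch (a point): Low end of the open porch before the channel's mouth, midway across, level with the ledges, 40 before the mouth (axes as the channel). Here the two ledges (12.5 wide, at y = +-31 to +-43.5) are free from above, between flared cheeks whose tops are 9 above the ledges. The lips flare upwards over the last 13 before the mouth. Let go before it is latched, the lid may slide back down.
- stop (a point): Foot of the rigid end stop at the channel's upper end, midway across, level with the ledges, 126 from the mouth (axes as the channel). The nose of the lid meets it: latched home, lid_nose lies 0 to 2 short of it and 4.5 to 7 above the ledges.
- ridge (a joint): Sprung ridge at the middle of the mouth (30 wide): a ramp rising 28 degrees up the channel to a crest at channel x = 8, 3.5 above the ledges, steep behind. Value: how far it is pressed down, 0 to 0.005 m; preload 3.5 N, 1.3 N per mm. Only the rib meets it, from 13 mm before home; hardest (about 6 to 16 N along the channel) at the crest 5 mm before home; it springs up behind the rib when home. Short of that the lid is not held.
- small_lid: Smaller loose lid of the same make and shape, 90 long, 60 wide, fin 12 x 44 x 26; does not fit. Origin at the middle of its underside. Leave alone.
- spray: Spray bottle, 66 across, 200 high; origin at the middle of its foot. Bystander.
- mug: White mug, 74 across, 85 high; origin at its foot. Bystander.
- hairbrush: Wooden hairbrush lying bristles down, 210 long, 55 wide, 26 high; origin on the table under its neck. Bystander.
- laundry_brush: Scrubbing brush, 130 x 50 x 42 high; origin at its foot. Bystander.
- jar: Glass jar, 70 across, 70 high; origin at its foot. Bystander.
Not all that is in view belongs to the job. What is shaped like the part that bears lid_grip but blue is not meant. Leave any black look-alike of the part that bears channel alone.

How it is judged:
On the way:
1. the lid's nose is threaded into the channel under the lips, the lid still part open (x of lid_nose in the frame of channel between 0.03 and 0.105 m and y of lid_nose in the frame of channel between -0.004 and 0.004 m and z of lid_nose in the frame of channel between 0.0015 and 0.0085 m), for 0.1 s.
At the end, for the whole second after the job is handed in: The larger lid is in the channel, nose first, its nose within 3.5 mm of the end stop, flat in the channel (3.4 degrees, 4 mm sideways), and the ridge has sprung up again (pressed less than 1.5 mm) (x of lid_nose in the frame of channel between 0.1225 and 0.1275 m and y of lid_nose in the frame of channel between -0.004 and 0.004 m and z of lid_nose in the frame of channel between 0.002 and 0.0085 m and x of lid_grip in the frame of channel between 0.0475 and 0.0525 m and angle between the z axis of lid_grip and the z axis of channel, either way round below 0.06 rad and value of joint ridge below 0.0015 m); the robot touches nothing.
It fails at once if the smaller lid or another bystander is moved more than 30 mm (distance of any of small_lid, spray, mug, hairbrush, laundry_brush, jar from where it was at the start of the episode above 0.03 m).
It fails at once if the dispenser's channel is rammed with more than 80 N (contact force between channel and anything else above 80 N).
It also fails if it takes over 67 s, if anything falls off the work surface, if the arm or the gripper's body presses on something with over 40 N, if the wrist force passes 120 N, or if a joint passes its speed limit or range.

## Working session

There is one attempt and no reset: what is moved stays moved. The work goes in short steps, Python scripts to look and compute and a tool call to move; the robot and the scene stay as the last step left them, time stands still between calls to the robot, and variables do not carry over. Pictures are saved under pics/ and viewed, and the job is handed in when it is done.

Besides the shell and the picture viewer there is one more tool, called after "Emit:" as a command line: name --argument value ..., lists and objects as JSON in quotes. drive_tool: Moves the arm, as the interface text tells. Its arguments: {"type":"object","properties":{"dr":{"type":"array","items":{"type":"array","items":{"type":"number"}}},"translation":{"type":"array","items":{"type":"array","items":{"type":"number"}}},"claw":{"type":"array","items":{"type":"number"}}},"required":["dr","translation","claw"]}

```bash
ls; mkdir -p pics; python3 - <<'E'
from plant import telemetry,cams,env
import cv2,numpy as np
s=telemetry.read_state();print(s); print(env.tcp_to_grasp)
for n in("scene","top","wrist"):
    c=cams.camera(n);cv2.imwrite(f"pics/{n}0.png",c["img"]);np.savez(f"{n}0.npz",**c)
    print(n,c["K"],c["D"],c.get("extrinsics",c.get("T_tool_cam")))
E
```

```text
pics
{'time': 0.0, 'joint_positions': array([ 1.12879174,  0.53715747, -0.0044292 ,  1.53885519,  0.00258831,
        1.06728006, -0.07119083]), 'qd': array([-1.02998822e-03, -3.55874852e-04,  7.11594467e-04, -2.15398258e-03,
        8.25004706e-05,  6.64100298e-04, -6.17706788e-04]), 'joint_efforts': array([ 1.09861081e-03, -5.83403993e+01,  1.04911722e+00, -2.59104073e+01,
        1.23793210e-02,  9.60896490e-03,  8.50694209e-05]), 'position': array([ 0.23831931, -0.6040725 ,  0.23042579]), 'orientation': array([[ 3.67083089e-01, -9.30187869e-01, -7.31197329e-04],
       [-9.30186621e-01, -3.67083798e-01,  1.52843305e-03],
       [-1.69014058e-03,  1.19088046e-04, -9.99998565e-01]]), 'force': array([ 0.16058082, -0.35150122,  0.2711579 ]), 'moment': array([ 0.02068739,  0.05220325, -0.05401614]), 'gripper_width': 0.08526978013389797}
0.0187
scene [[440.58682786   0.         315.74831999]
 [  0.         440.58682786 195.74764784]
 [  0.           0.           1.        ]] [-0.1204394  0.         0.         0.         0.       ] [[-0.63337343  0.77374746  0.01236763  0.35987185]
 [-0
[... 311 characters left out ...]
        0.          0.        ] [[-0.01425512 -0.99974952  0.01725356 -0.03590065]
 [ 0.98445656 -0.01101205  0.17528268 -0.55826773]
 [-0.17504877  0.01948406  0.98436695 -1.46087873]
 [ 0.          0.          0.          1.        ]]
wrist [[327.32954675   0.         315.80774969]
 [  0.         327.32954675 200.42765018]
 [  0.           0.           1.        ]] [-0.06899349  0.          0.          0.          0.        ] [[ 9.99999266e-01  6.59590857e-04 -1.01614347e-03  2.32814110e-04]
 [ 3.22117919e-04 -9.53359538e-01 -3.01836857e-01 -7.76461883e-02]
 [-1.16783890e-03  3.01836308e-01 -9.53359051e-01 -1.43437563e-01]
 [ 0.00000000e+00  0.00000000e+00  0.00000000e+00  1.00000000e+00]]
```

View pics/scene0.png

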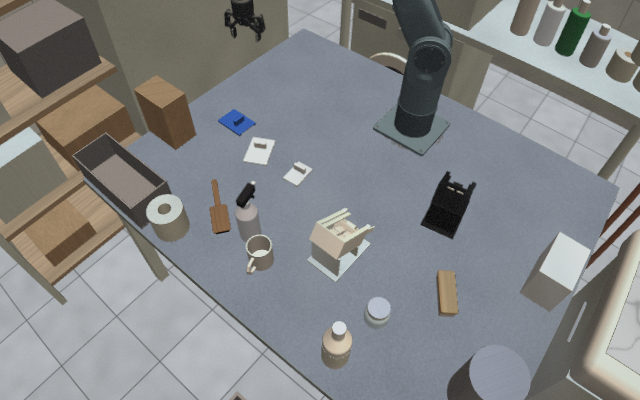

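View pics/top0.png

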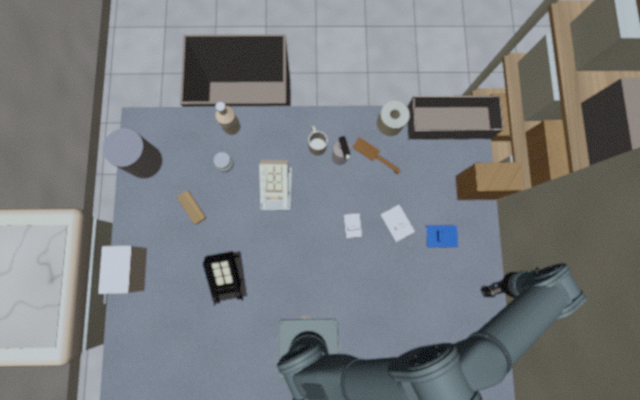

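View pics/wrist0.png

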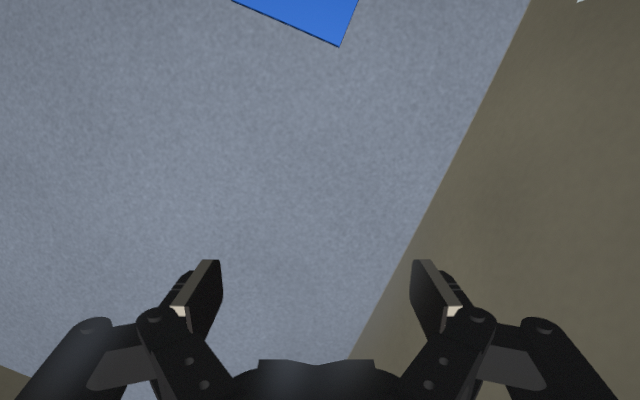

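Candidates for the lid in the top view: white (397,223) is the larger, white (353,225) the smaller, and blue (441,236) is excluded. Dispenser: white (275,185); the black one at (225,276) is excluded. I'll check the choice in a crop and measure.

```bash
cat > h.py <<'E'
import numpy as np,cv2
def undist(uv,K,D):
    p=cv2.undistortPoints(np.asarray(uv,float).reshape(-1,1,2),K,D).reshape(-1,2)
    return np.c_[p[:,0],-p[:,1],-np.ones(len(p))]   # camera coords at depth 1
def camworld(c,s=None):
    if "extrinsics" in c: return np.linalg.inv(c["extrinsics"])
    T=np.eye(4);T[:3,:3]=s["orientation"];T[:3,3]=s["position"];return T@c["T_tool_cam"]
def plane(uv,c,z,s=None):
    T=camworld(c,s);d=undist(uv,c["K"],c["D"])@T[:3,:3].T;o=T[:3,3]
    return o+d*((z-o[2])/d[:,2])[:,None]
def cloud(c,s=None,roi=None):
    v,u=np.mgrid[0:400,0:640]
    uv=np.c_[u.ravel(),v.ravel()].astype(float)
    T=camworld(c,s);P=undist(uv,c["K"],c["D"])*c["z_map"].reshape(-1,1)
    return (P@T[:3,:3].T+T[:3,3]).reshape(400,640,3)
def proj(P,c,s=None):
    T=np.linalg.inv(camworld(c,s));q=np.atleast_2d(P)@T[:3,:3].T+T[:3,3]
    q=q*[1,-1,-1]
    return cv2.projectPoints(q.reshape(-1,1,3),np.zeros(3),np.zeros(3),c["K"],c["D"])[0].reshape(-1,2)
E
python3 - <<'E'
import numpy as np,cv2
from h import *
c=dict(np.load("top0.npz"));sc=dict(np.load("scene0.npz"))
a=cv2.resize(c["img"][140:260,240:440],None,fx=4,fy=4,interpolation=cv2.INTER_CUBIC)
cv2.imwrite("pics/cropt.png",a)
b=cv2.resize(sc["img"][110:290,230:400],None,fx=3.3,fy=3.3,interpolation=cv2.INTER_CUBIC)
cv2.imwrite("pics/crops.png",b)
X=cloud(c)
print("table z",np.median(X[240:260,320:340,2]),"z at lid",X[215:232:4,388:408:4,2].round(3))
g=c["img"].astype(int);m=((g.min(2)>165)).astype(np.uint8)
m[:140]=0;m[260:]=0;m[:,:250]=0;m[:,450:]=0
for k in cv2.findContours(m,cv2.RETR_EXTERNAL,cv2.CHAIN_APPROX_NONE)[0]:
    if cv2.contourArea(k)<80: continue
    w=plane(k.reshape(-1,2),c,.009)[:,:2]
    r=cv2.minAreaRect((w*1000).astype(np.float32));print(cv2.boundingRect(k),r, cv2.boxPoints(r).round())
E
```

```text
table z -0.00025392950161784444 z at lid [[ 0.009  0.009  0.012  0.007  0.012]
 [ 0.012  0.006  0.012  0.011  0.008]
 [ 0.011  0.012  0.007  0.014  0.04 ]
 [ 0.012  0.016  0.039  0.027  0.008]
 [-0.001  0.013  0.005  0.009  0.007]]
(344, 214, 18, 24) ((454.9544677734375, -174.6440887451172), (89.86103820800781, 60.67171096801758), 4.934746742248535) [[ 408. -148.]
 [ 413. -209.]
 [ 502. -201.]
 [ 497. -141.]]
(381, 205, 33, 36) ((462.12640380859375, -348.5689697265625), (121.0134048461914, 84.55229187011719), 27.190080642700195) [[ 389. -339.]
 [ 428. -414.]
 [ 535. -359.]
 [ 497. -283.]]
(259, 164, 31, 46) ((612.2713623046875, 128.08013916015625), (181.897216796875, 111.90689086914062), 2.461660146713257) [[519. 180.]
 [524.  68.]
 [706.  76.]
 [701. 188.]]
(310, 140, 16, 9) ((781.0750732421875, -44.880348205566406), (59.92954635620117, 33.24330520629883), 89.488525390625) [[764. -75.]
 [797. -75.]
 [798. -15.]
 [765. -15.]]
```

View pics/cropt.png

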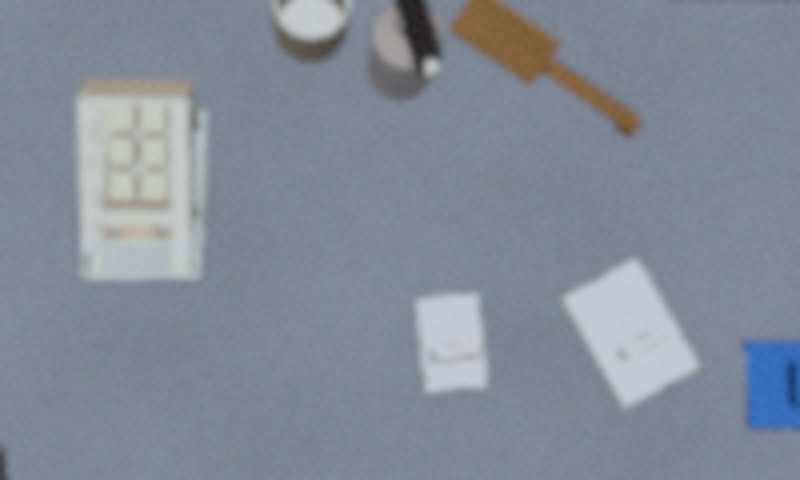

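View pics/crops.png

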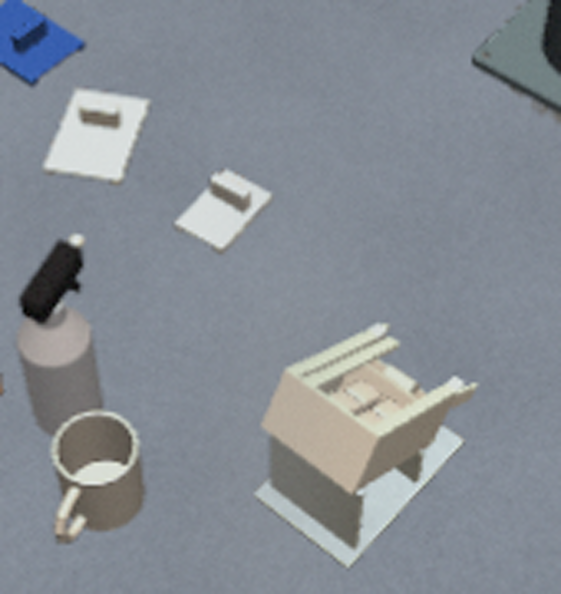

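The crop confirms the choice: the larger lid (about 121×84.5 mm, measured yaw 27°) is at (397,223) in the top view, with its fin toward the robot. I'll hover over it next for a close look.

```bash
cat >> h.py <<'E'
from scipy.spatial.transform import Rotation as Rn
def toolR(yaw,pitch=0):
    # tool x along heading yaw raised by pitch (deg), tool z = -(lid z)
    a,p=np.radians([yaw,pitch])
    x=np.array([np.cos(a)*np.cos(p),np.sin(a)*np.cos(p),np.sin(p)])
    z=-np.array([-np.cos(a)*np.sin(p),-np.sin(a)*np.sin(p),np.cos(p)])
    return np.c_[x,np.cross(z,x),z]
def rel(s,pos,R):
    R0=s["orientation"]
    return (np.degrees(Rn.from_matrix(R0.T@R).as_rotvec()).round(2),(R0.T@(np.asarray(pos)-s["position"])*1000).round(1))
E
python3 - <<'E'
from h import *
from plant import telemetry
s=telemetry.read_state()
print(rel(s,[.449,-.3555,.15],toolR(27.2)))
E
```

```text
(array([-6.000e-02,  6.000e-02, -9.566e+01]), array([-153.9, -287.2,   80.8]))
```

Emit:
drive_tool --dr '[[0, 0, -95.7], [0, 0, -95.7], [0, 0, -95.7], [0, 0, -95.7], [0, 0, -95.7], [0, 0, -95.7], [0, 0, -95.7], [0, 0, -95.7], [0, 0, -95.7], [0, 0, -95.7], [0, 0, -95.7], [0, 0, -95.7]]' --translation '[[-154, -287, 81], [-154, -287, 81], [-154, -287, 81], [-154, -287, 81], [-154, -287, 81], [-154, -287, 81], [-154, -287, 81], [-154, -287, 81], [-154, -287, 81], [-154, -287, 81], [-154, -287, 81], [-154, -287, 81]]' --claw '[1, 1, 1, 1, 1, 1, 1, 1, 1, 1, 1, 1]'

```text
time: 1.15
position: [0.449, -0.3556, 0.1499]
orientation: [[0.952, 0.307, -0.001], [0.307, -0.952, 0.0], [-0.001, -0.001, -1.0]]
force: [-0.2, 0.2, -0.2]
gripper_width: 0.0853
```

```bash
python3 - <<'E'
from h import *
from plant import telemetry
s=telemetry.read_state()
print(s["time"],rel(s,[.449,-.3555,.15],toolR(27.2)))
E
```

```text
1.15 (array([-0.03,  0.03, -9.33]), array([ 0.1, -0.1, -0.1]))
```

Emit:
drive_tool --dr '[[0, 0, -9.3], [0, 0, -9.3], [0, 0, -9.3]]' --translation '[[0, 0, 0], [0, 0, 0], [0, 0, 0]]' --claw '[1, 1, 1]'

```text
time: 1.4
position: [0.4487, -0.3561, 0.15]
orientation: [[0.892, 0.451, -0.0], [0.451, -0.892, 0.001], [-0.0, -0.001, -1.0]]
force: [-0.1, -0.1, -0.5]
gripper_width: 0.0855
```

```bash
python3 - <<'E'
from h import *
from plant import telemetry,cams
s=telemetry.read_state();c=cams.camera("wrist")
cv2.imwrite("pics/w1.png",c["img"]);np.savez("w1.npz",s_pos=s["position"],s_R=s["orientation"],**c)
print(s["position"],s["orientation"].round(4))
g=c["img"].astype(int);m=((g.min(2)>150)).astype(np.uint8)
for k in cv2.findContours(m,cv2.RETR_EXTERNAL,cv2.CHAIN_APPROX_NONE)[0]:
    if cv2.contourArea(k)<800: continue
    w=plane(k.reshape(-1,2),c,.009,s)[:,:2]
    r=cv2.minAreaRect((w*1000).astype(np.float32));print(cv2.boundingRect(k),r, cv2.boxPoints(r).round(1).tolist())
E
```

```text
[ 0.44867577 -0.3560697   0.1499688 ] [[ 8.924e-01  4.513e-01 -4.000e-04]
 [ 4.513e-01 -8.924e-01  6.000e-04]
 [-1.000e-04 -7.000e-04 -1.000e+00]]
(264, 140, 138, 92) ((462.9637451171875, -350.0338134765625), (120.10896301269531, 84.02906036376953), 27.455846786499023) [[390.29998779296875, -340.3999938964844], [429.0, -415.0], [535.5999755859375, -359.6000061035156], [496.8999938964844, -285.1000061035156]]
(361, 0, 124, 53) ((465.0828552246094, -198.96881103515625), (98.53308868408203, 39.49284362792969), 28.48075294494629) [[412.3999938964844, -205.10000610351562], [431.20001220703125, -239.8000030517578], [517.7999877929688, -192.8000030517578], [499.0, -158.10000610351562]]
```

View pics/w1.png

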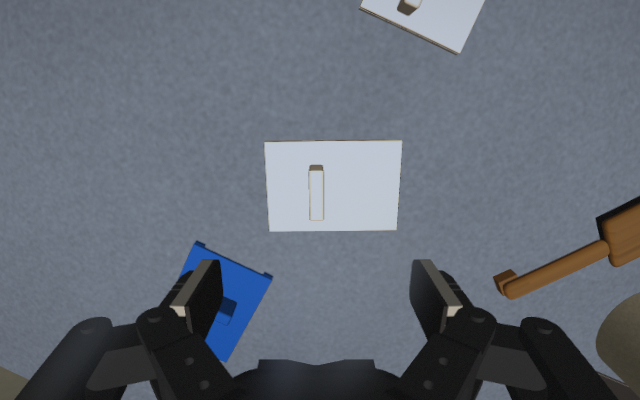

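The wrist view shows the lid centred at about (333,186) with the fin at (316,193), nearer the tail, and the nose to the right. The box measures 120.1×84.0 mm at yaw 27.5°. Next I descend to the fin.

```bash
python3 - <<'E'
from h import *
from plant import telemetry
s=telemetry.read_state()
print(s["time"],rel(s,[.4497,-.3569,.013],toolR(27.46)))
E
```

```text
1.45 (array([-0.03,  0.01, -0.76]), array([  0.5,   1.2, 137. ]))
```

Emit:
drive_tool --dr '[[0, 0, -0.8], [0, 0, -0.8], [0, 0, -0.8], [0, 0, -0.8], [0, 0, -0.8], [0, 0, -0.8], [0, 0, -0.8], [0, 0, -0.8]]' --translation '[[0.5, 1.2, 30], [0.5, 1.2, 60], [0.5, 1.2, 90], [0.5, 1.2, 110], [0.5, 1.2, 125], [0.5, 1.2, 133], [0.5, 1.2, 136], [0.5, 1.2, 136]]' --claw '[1, 1, 1, 1, 1, 1, 1, 1]'

```text
time: 2.12
position: [0.4499, -0.3568, 0.0141]
orientation: [[0.887, 0.462, -0.001], [0.462, -0.887, 0.0], [-0.0, -0.0, -1.0]]
force: [-0.1, -0.3, 0.8]
gripper_width: 0.0856
```

Emit:
drive_tool --dr '[[0, 0, 0], [0, 0, 0], [0, 0, 0], [0, 0, 0], [0, 0, 0], [0, 0, 0], [0, 0, 0], [0, 0, 0], [0, 0, 0], [0, 0, 0]]' --translation '[[0, 0, 0], [0, 0, 0], [0, 0, 0], [0, 0, 0], [0, 0, 0], [0, 0, 0], [0, 0, 0], [0, 0, 0], [0, 0, 0], [0, 0, 0]]' --claw '[0, 0, 0, 0, 0, 0, 0, 0, 0, 0]'

```text
time: 2.95
position: [0.4503, -0.3571, 0.0147]
orientation: [[0.886, 0.463, 0.0], [0.463, -0.886, -0.0], [0.0, 0.001, -1.0]]
force: [-1.9, 0.1, 6.2]
gripper_width: 0.0106
```

Emit:
drive_tool --dr '[[0, 0, 0], [0, 0, 0], [0, 0, 0], [0, 0, 0], [0, 0, 0], [0, 0, 0], [0, 0, 0], [0, 0, 0]]' --translation '[[0, 0, -3], [0, 0, -10], [0, 0, -40], [0, 0, -80], [0, 0, -120], [0, 0, -160], [0, 0, -200], [0, 0, -235]]' --claw '[0, 0, 0, 0, 0, 0, 0, 0]'

```text
time: 3.62
position: [0.4499, -0.3567, 0.2524]
orientation: [[0.886, 0.463, 0.001], [0.463, -0.886, -0.001], [0.001, 0.001, -1.0]]
force: [0.6, -0.6, -0.8]
gripper_width: 0.0107
```

```bash
python3 - <<'E'
from h import *
from plant import telemetry,cams
s=telemetry.read_state();c=cams.camera("wrist");print(s["position"],s["orientation"].round(4),s["force"],s["gripper_width"],s["time"])
cv2.imwrite("pics/w2.png",c["img"]);np.savez("w2.npz",s_pos=s["position"],s_R=s["orientation"],**c)
for n in("top","scene"):
    c=dict(np.load(n+"0.npz"));X=cloud(c).reshape(-1,3)
    m=(X[:,0]>.45)&(X[:,0]<.8)&(X[:,1]>0)&(X[:,1]<.25)&(X[:,2]>.06)&(X[:,2]<.25)
    P=X[m];print(n,len(P),P.min(0),P.max(0),np.median(P,0))
    for z0 in np.arange(.07,.19,.01):
        q=P[abs(P[:,2]-z0)<.005]
        if len(q)>3: print(round(z0,3),len(q),q[:,:2].min(0).round(3),q[:,:2].max(0).round(3))
E
```

```text
[ 0.44994912 -0.35666196  0.25236675] [[ 8.862e-01  4.633e-01  1.100e-03]
 [ 4.633e-01 -8.862e-01 -8.000e-04]
 [ 6.000e-04  1.200e-03 -1.000e+00]] [ 0.6312332  -0.5803086  -0.81427734] 0.010698379738272222 3.6167
top 1209 [0.50905664 0.06554014 0.06002102] [0.68551212 0.168562   0.17877915] [0.6091238  0.11785753 0.11939585]
0.07 32 [0.515 0.066] [0.669 0.166]
0.08 80 [0.509 0.069] [0.612 0.169]
0.09 116 [0.512 0.068] [0.643 0.168]
0.1 164 [0.532 0.068] [0.649 0.162]
0.11 139 [0.532 0.067] [0.665 0.165]
0.12 155 [0.548 0.066] [0.686 0.164]
0.13 161 [0.561 0.066] [0.684 0.166]
0.14 111 [0.581 0.066] [0.678 0.165]
0.15 78 [0.598 0.068] [0.675 0.165]
0.16 77 [0.613 0.068] [0.668 0.164]
0.17 70 [0.634 0.067] [0.663 0.163]
0.18 15 [0.644 0.067] [0.656 0.162]
scene 1949 [0.51139401 0.06642055 0.0600563 ] [0.6865826  0.17211274 0.17848091] [0.64448877 0.12043675 0.12651726]
0.07 77 [0.512 0.07 ] [0.675 0.172]
0.08 128 [0.511 0.07 ] [0.676 0.172]
0.09 161 [0.512 0.07 ] [0.676 0.171]
0.1 238 [0.526 0.072] [0.676 0.17 ]
0.11 158 [0.529 0.071] [0.661 0.169]
0.12 164 [0.548 0.067] [0.686 0.169]
0.13 198 [0.568 0.066] [0.687 0.168]
0.14 221 [0.584 0.068] [0.683 0.168]
0.15 184 [0.599 0.067] [0.679 0.167]
0.16 181 [0.617 0.068] [0.671 0.167]
0.17 184 [0.634 0.067] [0.666 0.167]
0.18 31 [0.652 0.07 ] [0.66  0.163]
```

View pics/w2.png

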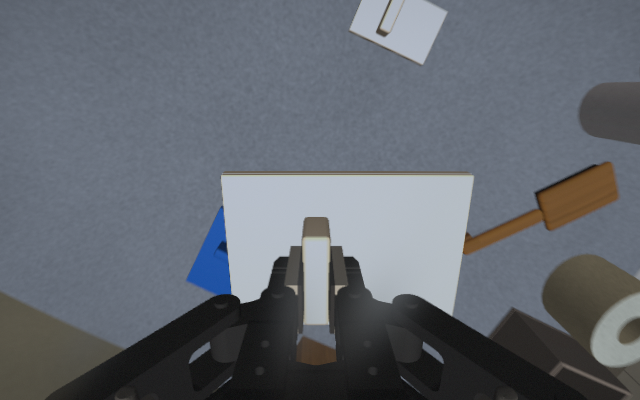

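The wrist view shows the lid gripped squarely, with its near edge level along row 173 and the fin at (316,270). Next I carry it to a viewing pose beside and above the white dispenser, tilted 30°.

```bash
python3 - <<'E'
from h import *
from plant import telemetry
s=telemetry.read_state()
print(s["time"],rel(s,[.515,.038,.238],toolR(0,30)))
E
```

```text
3.6667 (array([-6.7 , 28.99, 27.08]), array([ 238.2, -323.1,   18.9]))
```

Emit:
drive_tool --dr '[[-6.7, 29, 27.1], [-6.7, 29, 27.1], [-6.7, 29, 27.1], [-6.7, 29, 27.1], [-6.7, 29, 27.1], [-6.7, 29, 27.1], [-6.7, 29, 27.1], [-6.7, 29, 27.1], [-6.7, 29, 27.1], [-6.7, 29, 27.1], [-6.7, 29, 27.1], [-6.7, 29, 27.1]]' --translation '[[20, -27, 0], [40, -54, 2], [60, -81, 4], [80, -108, 6], [100, -135, 8], [120, -162, 10], [140, -189, 12], [160, -216, 14], [180, -243, 16], [200, -270, 18], [220, -297, 19], [238, -323, 19]]' --claw '[0, 0, 0, 0, 0, 0, 0, 0, 0, 0, 0, 0]'

```text
time: 4.67
position: [0.5054, 0.0017, 0.2301]
orientation: [[0.872, -0.001, 0.489], [-0.004, -1.0, 0.006], [0.489, -0.007, -0.872]]
force: [1.5, 0.5, -1.4]
gripper_width: 0.0108
```

Emit:
drive_tool --dr '[[0, 0, 0], [0, 0, 0], [0, 0, 0]]' --translation '[[0, 0, 0], [0, 0, 0], [0, 0, 0]]' --claw '[0, 0, 0]'

```text
time: 4.92
position: [0.5053, 0.0005, 0.23]
orientation: [[0.873, -0.0, 0.488], [-0.003, -1.0, 0.006], [0.488, -0.007, -0.873]]
force: [-0.1, -1.4, -0.7]
gripper_width: 0.0104
```

```bash
python3 - <<'E'
from h import *
from plant import telemetry,cams
s=telemetry.read_state();c=cams.camera("wrist");print(s["position"],s["orientation"].round(4),s["force"],s["gripper_width"],s["time"])
cv2.imwrite("pics/w3.png",c["img"]);np.savez("w3.npz",s_pos=s["position"],s_R=s["orientation"],**c)
print(rel(s,[.515,.038,.238],toolR(0,30)))
E
```

```text
[0.50530023 0.00052081 0.22998898] [[ 0.8729 -0.      0.488 ]
 [-0.0033 -1.      0.0058]
 [ 0.4879 -0.0066 -0.8728]] [-0.08281826 -1.4353117  -0.73991927] 0.010442200536701798 4.9167
(array([-0.33,  0.79, -0.19]), array([ 12.3, -37.5,  -2. ]))
```

View pics/w3.png

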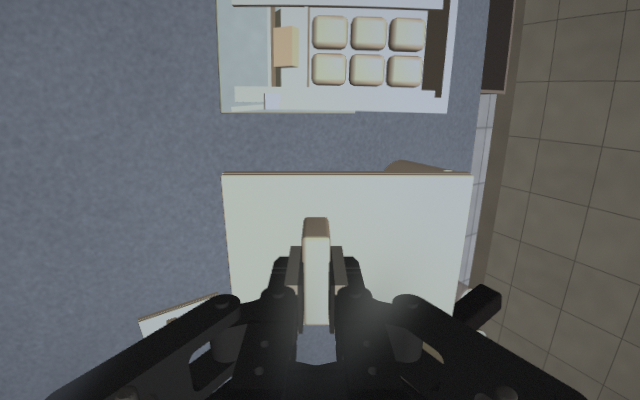

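The dispenser sits at the top of the frame (rows 0–112), the held lid at rows 173–310. The arm is about 39 mm short of the viewing pose, so I'll finish that move.

Emit:
drive_tool --dr '[[-0.3, 0.8, -0.2], [-0.3, 0.8, -0.2], [-0.3, 0.8, -0.2], [-0.3, 0.8, -0.2], [-0.3, 0.8, -0.2]]' --translation '[[6, -18, -1], [12, -37, -2], [12, -37, -2], [12, -37, -2], [12, -37, -2]]' --claw '[0, 0, 0, 0, 0]'

```text
time: 5.38
position: [0.515, 0.036, 0.2378]
orientation: [[0.866, -0.003, 0.5], [-0.002, -1.0, -0.001], [0.5, -0.0, -0.866]]
force: [0.4, -0.6, -1.8]
gripper_width: 0.0108
```

```bash
python3 - <<'E'
from h import *
from plant import telemetry,cams
s=telemetry.read_state();c=cams.camera("wrist");print(s["position"],s["orientation"].round(4),s["force"],s["gripper_width"],s["time"])
cv2.imwrite("pics/w4.png",c["img"]);np.savez("w4.npz",s_pos=s["position"],s_R=s["orientation"],**c)
print(rel(s,[.515,.038,.238],toolR(0,30)))
E
```

```text
[0.5149856  0.0360062  0.23779796] [[ 8.660e-01 -2.500e-03  5.001e-01]
 [-2.400e-03 -1.000e+00 -8.000e-04]
 [ 5.001e-01 -5.000e-04 -8.660e-01]] [ 0.41141354 -0.63482379 -1.80561415] 0.010768925510761647 5.3833
(array([ 0.05, -0.01, -0.14]), array([ 0.1, -2. , -0.2]))
```

View pics/w4.png

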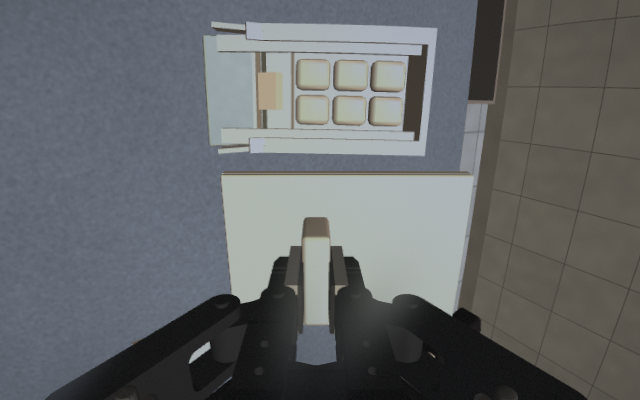

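The whole dispenser is in view: porch at left (x≈215–255), sprung ridge (orange) at (268,90), end stop at x≈430, lips along rows 40 and 143. I'll enlarge this and measure.

```bash
python3 - <<'E'
from h import *
d=dict(np.load("w4.npz"));s={"position":d["s_pos"],"orientation":d["s_R"]}
a=cv2.resize(d["img"][10:165,195:445],None,fx=3.2,fy=3.2,interpolation=cv2.INTER_CUBIC);cv2.imwrite("pics/w4c.png",a)
X=cloud(d,s)
# provisional channel frame yaw 0, mouth guess
R=np.c_[[.866,0,.5],[0,1,0],[-.5,0,.866]];O=np.array([.548,.117,.095])
L=(X-O)@R*1000
np.save("L.npy",L)
for v in range(14,164,4):
    print(v,' '.join(f"{L[v,u,2]:.0f}" for u in range(204,442,8)))
for v in (60,): print([tuple(L[v,u].round(0)) for u in range(204,442,16)])
E
```

```text
14 -71 -74 -79 -83 -88 -90 -96 -99 -105 -110 -114 -119 -124 -130 -134 -140 -146 -149 -158 -164 -169 -176 -181 -190 -197 -203 -210 -218 -225 -235
18 -70 -75 -80 -84 -87 -91 -95 -100 -104 -111 -113 -121 -125 -130 -136 -141 -145 -151 -158 -164 -170 -175 -183 -189 -196 -203 -212 -218 -226 -235
22 -71 8 8 -83 -87 -91 17 -101 -104 -110 -114 -119 -124 -129 -134 -139 -146 -151 -157 -165 -169 -176 -183 -189 -197 -203 -211 -221 -227 -236
26 -68 7 8 8 6 6 17 14 14 13 15 15 15 15 13 14 14 15 14 14 15 13 13 13 13 -203 -211 -221 -228 -235
30 -71 -74 -5 0 3 7 17 15 14 14 14 14 14 14 15 15 15 14 15 15 14 15 14 16 13 13 14 16 14 14
34 -70 -72 -76 -82 -86 -92 16 15 15 14 14 14 15 13 13 14 14 14 15 15 14 13 15 16 13 13 15 15 14 14
38 -64 -68 -2 -2 -2 -0 17 14 14 14 15 15 14 16 15 14 15 283 13 15 14 14 13 14 14 15 15 13 13 14
42 -64 -68 -1 -2 -2 -2 -1 -2 -1 -1 -1 -1 0 -2 -1 -2 -1 11 13 11 14 13 16 14 15 15 15 14 14 -237
46 -64 -66 -2 -3 -1 -1 -1 -2 -3 -1 -0 -1 -1 -2 -2 -2 -1 -1 -1 -1 0 -1 -4 -0 -2 -1 -3 -1 14 -237
50 -64 -67 -1 -1 -2 -0 -1 -0 0 -1 -1 -2 -2 -1 -1 -1 -1 -2 -2 -2 -2 -0 -2 -1 -2 0 -2 -1 14 
[... 3448 characters left out ...]
t64(-80.0)), (np.float64(-10.0), np.float64(27.0), np.float64(-12.0)), (np.float64(-0.0), np.float64(30.0), np.float64(-42.0)), (np.float64(15.0), np.float64(29.0), np.float64(-41.0)), (np.float64(30.0), np.float64(27.0), np.float64(-17.0)), (np.float64(44.0), np.float64(27.0), np.float64(-16.0)), (np.float64(59.0), np.float64(29.0), np.float64(-41.0)), (np.float64(72.0), np.float64(27.0), np.float64(-20.0)), (np.float64(89.0), np.float64(29.0), np.float64(-40.0)), (np.float64(104.0), np.float64(30.0), np.float64(-42.0)), (np.float64(119.0), np.float64(30.0), np.float64(-41.0)), (np.float64(129.0), np.float64(28.0), np.float64(-26.0)), (np.float64(131.0), np.float64(24.0), np.float64(14.0))]
```

View pics/w4c.png

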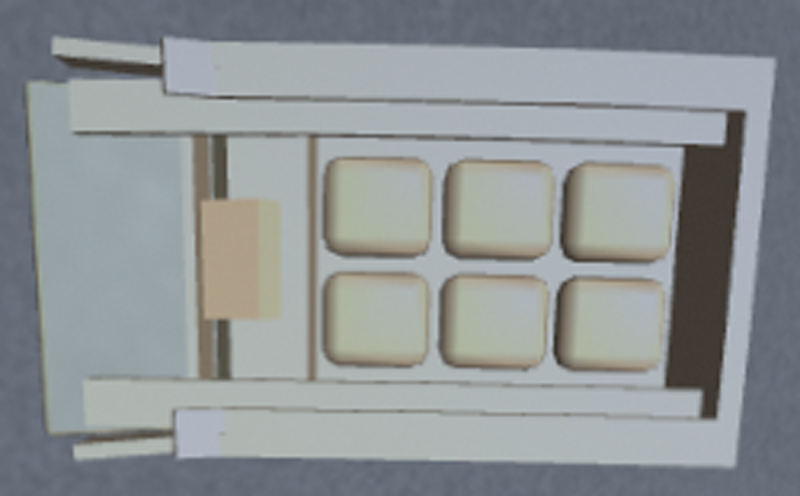

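```bash
cat > fit.py <<'E'
from h import *
d=dict(np.load("w4.npz"));s={"position":d["s_pos"],"orientation":d["s_R"]}
# lid in tool frame
T=d["T_tool_cam"]
I4={"position":np.zeros(3),"orientation":np.eye(3)}
Xt=cloud(d,I4)*1000
for nm,(v0,v1,u0,u1) in dict(L=(180,280,232,270),R=(180,280,370,455),T=(178,210,235,455)).items():
    P=Xt[v0:v1,u0:u1].reshape(-1,3);P=P[abs(P[:,2]-6)<8];A=np.c_[P[:,:2],np.ones(len(P))];k=np.linalg.lstsq(A,P[:,2],rcond=None)[0]
    print("lid top",nm,len(P),np.median(P,0).round(2),"slopes deg",np.degrees(k[:2]).round(2),k[2].round(2))
g=cv2.cvtColor(d["img"],cv2.COLOR_BGR2GRAY).astype(float)
def on(uv,z): # tool plane
    return plane(uv,d,z/1000,I4)*1000
# near edge of lid (rows): mask from depth
Z=Xt[...,2]
m=abs(Z-6)<6
e=[(u,np.argmax(m[160:200,u])+160-.5) for u in range(235,460,3)]
q=on(e,5.7);k=np.polyfit(q[:,0],q[:,1],1);print("near edge y",np.polyval(k,0).round(2),"angle",np.degrees(k[0]).round(2))
e=[(np.nonzero(m[v,200:500])[0].min()+200-.5,v) for v in range(182,225,2)];q=on(e,5.7);print("tail edge x",np.median(q[:,0]).round(2),np.degrees(np.polyfit(q[:,1],q[:,0],1)[0]).round(2))
e=[(np.nonzero(m[v,200:500])[0].max()+200+.5,v) for v in range(182,225,2)];q=on(e,5.7);print("nose edge x",np.median(q[:,0]).round(2),np.degrees(np.polyfit(q[:,1],q[:,0],1)[0]).round(2))
# dispenser in tool frame
L=np.load("L.npy");Lz=L[...,2]
led=abs(Lz+1)<4; lip=abs(Lz-14.5)<3.5
def pl(mask,box,t):
    v0,v1,u0,u1=box;P=Xt[v0:v1,u0:u1][mask[v0:v1,u0:u1]];A=np.c_[P[:,:2],np.ones(len(P))];k=np.linalg.lstsq(A,P[:,2],rcond=None)[0]
    r=P[:,2]-A@k;print(t,len(P),"slopes deg",np.degrees(k[:2]).round(2),k[2].round(2),r.std().round(2),"mean z",P[:,2].mean().round(2))
    return k
pl(led,(40,52,218,420),"ledge up");pl(led,(128,140,222,410),"ledge dn")
a=led.copy();a[53:128]=0;a[:40]=0;a[141:]=0;a[:,:215]=0;a[:,420:]=0
k1=pl(a,(0,165,200,440),"ledges")
b=lip.copy();b[:, :262]=0;b[50:132]=0
k2=pl(b,(0,160,200,440),"lips")
zl=lambda: 0
def edge(mask,us,v0,v1,side):
    o=[]
    for u in us:
        r=np.nonzero(mask[v0:v1,u])[0]
        if len(r): o.append((u,(r.max()+.5 if side>0 else r.min()-.5)+v0))
    return np.array(o)
def rep(t,e,z):
    q=on(e,z);k=np.polyfit(q[:,0],q[:,1],1);r=abs(q[:,1]-np.polyval(k,q[:,0]));ok=r<1.2
    k=np.polyfit(q[ok,0],q[ok,1],1);print(t,"y@x=40",np.polyval(k,40).round(2),"yaw",np.degrees(np.arctan(k[0])).round(2),"n",ok.sum(),"/",len(ok));return k
zb=np.polyval([0],0)
zled=float(np.median(Xt[...,2][a]));zlip=float(np.median(Xt[...,2][b]))
print("zled",zled,"zlip",zlip)
us=range(225,400,3)
rep("ledge in up",edge(led,us,40,56,1),zled);rep("ledge in dn",edge(led,us,122,141,-1),zled)
us=range(270,400,3)
rep("lip in up",edge(lip,us,25,52,1),zlip);rep("lip in dn",edge(lip,us,128,150,-1),zlip)
rep("lip out up",edge(lip,us,15,35,-1),zlip);rep("lip out dn",edge(lip,us,145,165,1),zlip)
# x: ledge low ends and stop inner edge
for v in (44,47,50,131,134,137):
    r=np.nonzero(led[v,205:260])[0].min()+205-.5; r2=np.nonzero(led[v,300:430])[0].max()+300.5
    print("porch x",v,on([(r,v)],zled)[0].round(1),"ledge end",on([(r2,v)],zled)[0].round(1))
for v in (60,75,90,105,120):
    r=np.nonzero(lip[v,400:440])[0];print("stop top",v,on([(r.min()+399.5,v),(r.max()+400.5,v)],zlip)[:,:2].round(1).tolist())
for v in (80,95,104):
    print("ridge",v,[(u,Xt[v,u].round(1).tolist()) for u in range(254,290,4)])
E
python3 fit.py
```

```text
lid top L 3789 [-31.11 -15.12   5.13] slopes deg [-0.22 -0.06] 5.0
lid top R 8455 [ 48.27 -14.98   5.13] slopes deg [0.04 0.02] 5.11
lid top T 7011 [ 14.42 -33.48   5.14] slopes deg [-0.01  0.28] 5.31
near edge y -43.97 angle -0.12
tail edge x -43.96 0.09
nose edge x 75.73 -0.48
ledge up 1990 slopes deg [-0.04  0.56] 142.4 0.79 mean z 141.27
ledge dn 1774 slopes deg [ 0.03 -4.21] 137.04 0.87 mean z 140.5
ledges 3982 slopes deg [-0.03 -0.67] 139.94 0.87 mean z 140.93
lips 5714 slopes deg [ 0.02 -0.74] 124.3 0.82 mean z 125.41
zled 140.85781359696296 zlip 125.35710876090732
ledge in up y@x=40 -111.44 yaw 1.09 n 57 / 59
ledge in dn y@x=40 -50.51 yaw 1.01 n 58 / 59
lip in up y@x=40 -117.41 yaw 0.97 n 44 / 44
lip in dn y@x=40 -44.63 yaw 0.99 n 44 / 44
lip out up y@x=40 -130.04 yaw 0.95 n 44 / 44
lip out dn y@x=40 -32.07 yaw 1.01 n 44 / 44
porch x 44 [ -79.1 -119.3  140.9] ledge end [  75.6 -119.2  140.9]
porch x 47 [ -79.3 -117.   140.9] ledge end [  88.  -117.2  140.9]
porch x 50 [ -79.5 -114.7  140.9] ledge end [  87.4 -114.9  140.9]
porch x 131 [-81.  -49.6 140.9] ledge end [ 85.9 -49.
[... 492 characters left out ...]
.6, -90.9, 139.9]), (274, [-33.1, -90.8, 138.2]), (278, [-30.1, -90.8, 139.9]), (282, [-27.1, -91.0, 143.0]), (286, [-27.1, -92.8, 181.6])]
ridge 95 [(254, [-52.7, -79.2, 152.7]), (258, [-51.3, -79.2, 165.4]), (262, [-44.2, -79.0, 143.2]), (266, [-40.7, -79.0, 142.3]), (270, [-36.9, -79.0, 138.9]), (274, [-33.4, -78.9, 137.5]), (278, [-30.6, -78.9, 141.3]), (282, [-27.6, -79.0, 144.9]), (286, [-27.3, -79.2, 180.9])]
ridge 104 [(254, [-53.3, -71.5, 154.3]), (258, [-51.0, -71.4, 161.1]), (262, [-44.7, -71.7, 144.0]), (266, [-41.0, -71.7, 142.3]), (270, [-37.4, -71.7, 140.4]), (274, [-33.7, -71.7, 137.7]), (278, [-30.5, -71.7, 139.2]), (282, [-27.8, -71.6, 145.0]), (286, [-27.5, -70.9, 181.1])]
```

```bash
python3 - <<'E'
from h import *
d=dict(np.load("w1.npz"));s={"position":d["s_pos"],"orientation":d["s_R"]}
X=cloud(d,s)*1000
P=X[60:240,100:540].reshape(-1,3);P=P[abs(P[:,2])<3]
t=(P-P.mean(0))@d["s_R"]
k=np.linalg.lstsq(np.c_[t[:,:2],np.ones(len(t))],t[:,2],rcond=None)[0]
print("table mean z",P[:,2].mean(),"slopes deg tool",np.degrees(k[:2]))
d=dict(np.load("w4.npz"));R=d["s_R"];p=d["s_pos"]
O=p+R@np.array([-40.7,-82.4,140.6])/1000
x=R@[np.cos(np.radians(1)),np.sin(np.radians(1)),0];yaw=np.degrees(np.arctan2(x[1],x[0]));print("mouth",O,"yaw",yaw)
E
```

```text
table mean z 0.8820101993445493 slopes deg tool [ 0.01492454 -0.11022164]
mouth [0.550263   0.11838544 0.09572834] yaw -1.315025764101255
```

The channel is measured: mouth at (0.5505, 0.1184, 0.095), yaw −1.3°, pitch 30°. The small roll I saw is explained by that yaw, and the 95 mm height agrees. Next: a waypoint above the porch.

```bash
cat >> h.py <<'E'
O=np.array([.5505,.1184,.095]);YAW=-1.31
RT=toolR(YAW,30)
def tgt(nx,u,ny=0.):   # nose x, underside height, mm, channel -> TCP world
    return O+RT@np.array([nx-75,-(ny-.4),-(u+14.5)])/1000
def nose(s): # reverse: nose in channel coords, mm, + angles
    q=RT.T@(s["position"]+s["orientation"]@np.array([.075,-.0004,.010])-O)*1000
    return np.array([q[0],-q[1],-q[2]]).round(2), np.degrees(Rn.from_matrix(RT.T@s["orientation"]).as_rotvec()).round(2)
E
cat > st.py <<'E'
import sys
from h import *
from plant import telemetry
s=telemetry.read_state()
print("t",s["time"],"nose",*nose(s),"F tool",(s["orientation"].T@s["force"]).round(1),"M",s["moment"].round(2),"w",s["gripper_width"])
for a in sys.argv[1:]:
    print(a,rel(s,tgt(*map(float,a.split(","))),RT))
E
python3 st.py -25,45 -25,8 -25,1.2
```

```text
t 5.4333 nose [117.17 -81.54 130.46] [ 0.6   0.   -0.97] F tool [0.1 0.  0.5] M [ 0.02  0.65 -0.  ] w 0.010826748893010581
-25,45 (array([-0.6 , -0.  ,  0.97]), array([-140.8,  -84.5,   81.8]))
-25,8 (array([-0.6 , -0.  ,  0.97]), array([-140.8,  -84.1,  118.8]))
-25,1.2 (array([-0.6 , -0.  ,  0.97]), array([-140.8,  -84. ,  125.6]))
```

Emit:
drive_tool --dr '[[-0.6, 0, 1.0], [-0.6, 0, 1.0], [-0.6, 0, 1.0], [-0.6, 0, 1.0], [-0.6, 0, 1.0], [-0.6, 0, 1.0], [-0.6, 0, 1.0], [-0.6, 0, 1.0], [-0.6, 0, 1.0], [-0.6, 0, 1.0]]' --translation '[[-35, -20, 0], [-70, -40, 0], [-105, -60, 10], [-140.8, -84.3, 20], [-140.8, -84.3, 40], [-140.8, -84.3, 60], [-140.8, -84.3, 75], [-140.8, -84.3, 82], [-140.8, -84.3, 82], [-140.8, -84.3, 82]]' --claw '[0, 0, 0, 0, 0, 0, 0, 0, 0, 0]'

```text
time: 6.27
position: [0.4575, 0.1336, 0.0964]
orientation: [[0.88, -0.028, 0.475], [-0.022, -1.0, -0.019], [0.475, 0.006, -0.88]]
force: [-0.5, 0.2, 0.6]
gripper_width: 0.0108
```

```bash
python3 st.py -25,45 -25,8 -25,1.2; python3 - <<'E'
from h import *
from plant import telemetry,cams
s=telemetry.read_state();c=cams.camera("wrist")
cv2.imwrite("pics/w5.png",c["img"]);np.savez("w5.npz",s_pos=s["position"],s_R=s["orientation"],**c)
c=cams.camera("scene");cv2.imwrite("pics/s5.png",cv2.resize(c["img"][160:310,250:450],None,fx=4,fy=4,interpolation=cv2.INTER_CUBIC))
E
```

```text
t 6.2667 nose [-5.44 13.3  35.72] [-0.46 -1.63  0.09] F tool [-0.2 -0.2 -0.8] M [-0.04  0.61 -0.04] w 0.01076064979822507
-25,45 (array([ 0.46,  1.63, -0.09]), array([-20.2,  13.6, -11. ]))
-25,8 (array([ 0.46,  1.63, -0.09]), array([-19.1,  13.3,  26. ]))
-25,1.2 (array([ 0.46,  1.63, -0.09]), array([-18.9,  13.3,  32.8]))
```

View pics/w5.png

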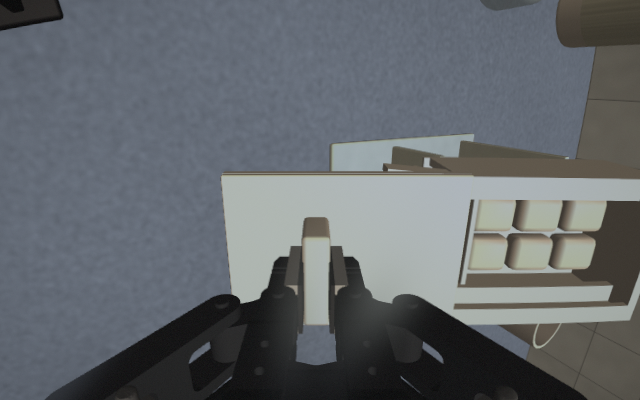

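View pics/s5.png

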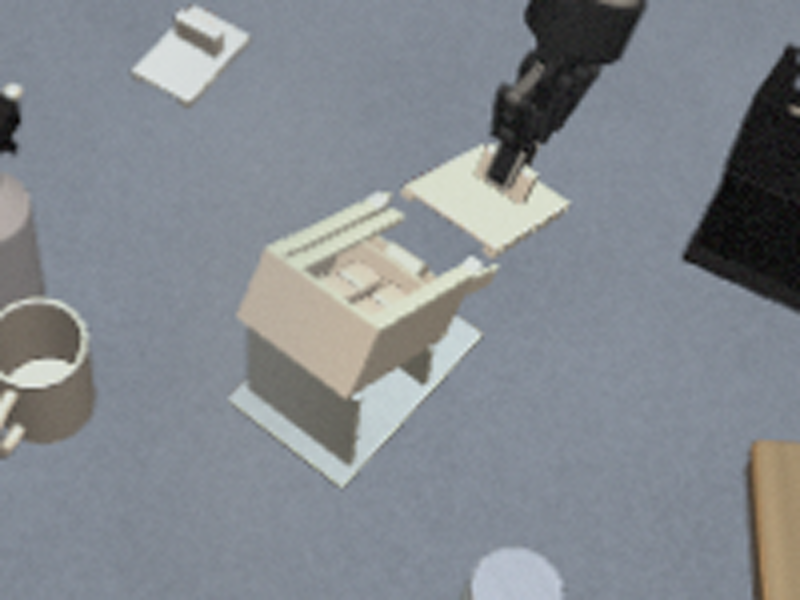

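The pose fell 20–25 mm short. I suspect a joint limit, so I'll check.

```bash
python3 - <<'E'
from plant import telemetry
s=telemetry.read_state();print(s["joint_positions"].round(3),s["qd"].round(3))
E
```

```text
[ 0.465  0.795 -1.266  2.395  1.735  1.002 -2.032] [ 0.    -0.073 -0.005 -0.004 -0.005 -0.007 -0.001]
```

```bash
cat > kin.py <<'E'
from h import *
import itertools,json,os
from scipy.optimize import least_squares
def fk(q,p,sg):
    R=lambda ax,a:Rn.from_euler(ax,a).as_matrix()
    q=np.asarray(q)*sg
    T=R('z',q[0]+p[0]);x=np.array([0,0,p[1]])
    x=x+T@[p[6],p[7],0];T=T@R('y',q[1]);x=x+T@[p[8],p[11],p[2]];T=T@R('z',q[2]);
    T=T@R('y',q[3]);x=x+T@[p[9],p[12],p[3]];T=T@R('z',q[4]);T=T@R('y',q[5]);x=x+T@[p[10],0,p[4]];T=T@R('z',q[6]+p[5]);return x,T
E
cat > log.py <<'E'
from plant import telemetry
import json
s=telemetry.read_state();open("poses.jsonl","a").write(json.dumps([s["joint_positions"].tolist(),s["position"].tolist(),s["orientation"].tolist()])+"\n")
print(s["joint_positions"].round(3))
E
python3 log.py
python3 - <<'E'
import json
q=[1.12879174,0.53715747,-0.0044292,1.53885519,0.00258831,1.06728006,-0.07119083]
p=[0.23831931,-0.6040725,0.23042579]
R=[[3.67083089e-01,-9.30187869e-01,-7.31197329e-04],[-9.30186621e-01,-3.67083798e-01,1.52843305e-03],[-1.69014058e-03,1.19088046e-04,-9.99998565e-01]]
open("poses.jsonl","a").write(json.dumps([q,p,R])+"\n")
E
python3 - <<'E'
from kin import *
D=[json.loads(l) for l in open("poses.jsonl")]
best=[]
for sg in itertools.product([1,-1],repeat=4):
    sg7=np.array([sg[0],1,sg[1],1,sg[2],1,sg[3]])
    # orientation only: base yaw p0, tool yaw p5
    def f(v):
        p=np.zeros(13);p[0]=v[0];p[5]=v[1];r=[]
        for q,x,R in D: r+=list(Rn.from_matrix(np.array(R).T@fk(q,p,sg7)[1]).as_rotvec())
        return r
    for i in itertools.product(np.arange(0,6.3,1.57),repeat=2):
        o=least_squares(f,i);best.append((o.cost,sg,o.x.round(3)))
best.sort(key=lambda t:t[0]);[print(b) for b in best[:6]]
E
```

```text
[ 0.465  0.795 -1.266  2.395  1.735  1.002 -2.032]
(np.float64(1.4877122375964893e-17), (-1, -1, -1, -1), array([-0.   , -3.142]))
(np.float64(1.487712258236768e-17), (-1, -1, -1, -1), array([6.283, 9.425]))
(np.float64(1.4877122637376443e-17), (-1, -1, -1, -1), array([6.283, 3.142]))
(np.float64(1.48771226880011e-17), (-1, -1, -1, -1), array([6.283, 3.142]))
(np.float64(1.487712290885887e-17), (-1, -1, -1, -1), array([-0.   ,  3.142]))
(np.float64(1.4877122930098236e-17), (-1, -1, -1, -1), array([6.283, 3.142]))
```

The orientation model fits the joint data exactly. I'll take a few more poses to fit the link lengths and find a reachable entry pose, starting by lifting clear.

Emit:
drive_tool --dr '[[0, 0, 0], [0, 0, 0], [0, 0, 0], [0, 0, 0]]' --translation '[[0, 0, -20], [0, 0, -50], [0, 0, -80], [0, 0, -80]]' --claw '[0, 0, 0, 0]'

```text
time: 6.7
position: [0.4319, 0.1406, 0.1804]
orientation: [[0.875, -0.028, 0.484], [-0.017, -0.999, -0.028], [0.485, 0.016, -0.875]]
force: [0.2, 0.5, -0.2]
gripper_width: 0.011
```

```bash
python3 log.py; python3 st.py
```

```text
[ 0.491  0.373 -1.268  2.394  1.349  0.708 -1.835]
t 6.7 nose [ 14.4   19.92 122.17] [-0.97 -1.01 -0.18] F tool [ 0.1 -0.5  0.2] M [ 0.05  0.56 -0.04] w 0.01104709927900378
```

Emit:
drive_tool --dr '[[0, -20, 0], [0, -20, 0], [0, -20, 0], [0, -20, 0], [0, -20, 0]]' --translation '[[20, 30, -20], [30, 60, -50], [30, 80, -80], [30, 80, -80], [30, 80, -80]]' --claw '[0, 0, 0, 0, 0]'

```text
time: 7.12
position: [0.4224, 0.073, 0.2262]
orientation: [[0.966, -0.05, 0.252], [-0.031, -0.997, -0.078], [0.255, 0.067, -0.965]]
force: [0.2, -0.4, -0.9]
gripper_width: 0.0105
```

```bash
python3 log.py; python3 st.py
```

```text
[ 0.758  0.203 -1.244  2.226  0.578  0.734 -0.914]
t 7.1167 nose [ 25.3  -49.35 147.76] [ -4.16 -15.24  -0.03] F tool [0.  0.3 1. ] M [-0.    0.31 -0.03] w 0.010526184273139526
```

Emit:
drive_tool --dr '[[0, -10, 20], [0, -10, 20], [0, -10, 20], [0, -10, 20], [0, -10, 20]]' --translation '[[30, 30, 0], [60, 60, 0], [90, 90, 0], [90, 90, 0], [90, 90, 0]]' --claw '[0, 0, 0, 0, 0]'

```text
time: 7.53
position: [0.5076, -0.0219, 0.255]
orientation: [[0.917, -0.39, 0.088], [-0.388, -0.921, -0.04], [0.097, 0.003, -0.995]]
force: [-0.4, 1.3, -1.6]
gripper_width: 0.0108
```

```bash
python3 log.py; python3 st.py
```

```text
[ 0.804  0.411 -1.087  1.912  0.504  1.008 -0.902]
t 7.5333 nose [ 105.27 -168.78  120.87] [ -6.81 -24.17  20.73] F tool [-1.  -1.1  1.5] M [0.14 0.18 0.07] w 0.01082159296871129
```

```bash
python3 - <<'E'
from kin import *
D=[json.loads(l) for l in open("poses.jsonl")]
sg=-np.ones(7);sg[[1,3,5]]=1
Rz=lambda a:Rn.from_euler('z',a).as_matrix();Ry=lambda a:Rn.from_euler('y',a).as_matrix()
A=[];b=[]
for q,x,R in D:
    q=np.array(q)*sg
    T=[np.eye(3)]
    for i,a in enumerate(q): T.append(T[-1]@(Rz(a) if i%2==0 else Ry(a)))
    row=[np.array([[0],[0],[1.]])]  # base z
    # offsets expressed after joint i : lateral combined. use z (links) and x offsets & y at elbow
    row+= [T[2]@[[0],[0],[1.]], T[4]@[[0],[0],[1.]], T[6]@[[0],[0],[1.]]]
    row+= [T[2]@[[0],[1.],[0]], T[4]@[[0],[1.],[0]], T[6]@[[0],[1.],[0]]]
    row+= [T[3]@[[1.],[0],[0]], T[5]@[[1.],[0],[0]],T[6]@[[1.],[0],[0]]]
    A.append(np.hstack(row));b.append(x)
A=np.vstack(A);b=np.hstack(b)
for n in (4,7,10):
    v,_,rk,_=np.linalg.lstsq(A[:,:n],b,rcond=None);print(n,rk,v.round(4),"res mm",(abs(A[:,:n]@v-b).max()*1000).round(2))
E
```

```text
4 4 [0.2551 0.5505 0.4157 0.3055] res mm 39.21
7 7 [ 3.485e-01  5.044e-01  4.461e-01  3.355e-01 -2.440e-02 -2.020e-02
 -4.000e-04] res mm 0.0
10 10 [ 3.485e-01  5.044e-01  4.461e-01  3.355e-01 -2.440e-02 -2.020e-02
 -4.000e-04  0.000e+00 -0.000e+00  0.000e+00] res mm 0.0
```

The fitted model is exact (0.0 mm residual). It shows the problem: with the tool square to the lid, the wrist would sit nearer the shoulder than the elbow limit (j4 ≤ 2.4) allows. I need to regrasp with the tool leaned sideways about the jaw axis, so I'll check which lean makes the whole path reachable.

```bash
cat > ik.py <<'E'
from h import *
from scipy.optimize import least_squares
sg=-np.ones(7);sg[[1,3,5]]=1
V=[.3485,.5044,.4461,.3355,-.0244,-.0202,-.0004]
LO=np.array([-2.7,-.37,-1.27,.24,-1.31,.19,-2.76]);HI=np.array([2.7,2.16,1.26,2.4,4.45,1.91,2.76])
def mz(a):c,s=np.cos(a),np.sin(a);return np.array([[c,-s,0],[s,c,0],[0,0,1]])
def my(a):c,s=np.cos(a),np.sin(a);return np.array([[c,0,s],[0,1,0],[-s,0,c]])
def fk(q):
    q=np.asarray(q)*sg;T=np.eye(3);L=[T]
    for i,a in enumerate(q): T=T@(mz(a) if i%2==0 else my(a));L.append(T)
    x=np.array([0,0,V[0]])+L[2]@[0,V[4],V[1]]+L[4]@[0,V[5],V[2]]+L[6]@[0,V[6],V[3]]
    return x,T@mz(np.pi)
def ik(x,R,q0,w=.02):
    mid=(LO+HI)/2;hw=(HI-LO)/2
    def f(q):
        a,b=fk(q);return np.r_[(a-x)*20,Rn.from_matrix(R.T@b).as_rotvec()*4,w*((q-mid)/hw)**3]
    o=least_squares(f,np.clip(q0,LO+1e-3,HI-1e-3),bounds=(LO,HI));a,b=fk(o.x)
    return o.x,np.linalg.norm(a-x)*1000,np.degrees(np.linalg.norm(Rn.from_matrix(R.T@b).as_rotvec())),np.min(np.minimum(o.x-LO,HI-o.x))
def rx(d): return Rn.from_euler('x',d,degrees=True).as_matrix()
E
python3 - <<'E'
from ik import *
import json
D=[json.loads(l) for l in open("poses.jsonl")]
print(max(np.linalg.norm(fk(q)[0]-x) for q,x,R in D))
rng=np.random.default_rng(0)
gz=20.  # lid_grip->? TCP along: grip point in tool approx (0,0,-8 ..)
starts=[np.array(D[-1][0])]+[LO+(HI-LO)*rng.random(7) for _ in range(10)]
def best(x,R):
    r=[ik(x,R,q) for q in starts];r=[a for a in r if a[1]<1 and a[2]<.5]
    return max(r,key=lambda a:a[3]) if r else None
def pose(nx,u,phi):
    R=RT@rx(phi)
    grip=O+RT@np.array([nx-75,0,-(u+22)])/1000
    return grip+R@[0,0,.006],R   # TCP 6 beyond grip
for phi in (0,20,30,40,-20,-30,-40):
    print(phi,end=': ')
    for nx,u in((-25,40),(-25,1),(60,1),(125,0)):
        b=best(*pose(nx,u,phi));print((nx,u),None if b is None else (round(b[3],2),b[0].round(1).tolist()),end=' ')
    R=toolR(27.4)@rx(phi);b=best(np.array([.45,-.357,.022])+R@[0,0,.006],R);print("pick",None if b is None else (round(b[3],2)))
E
```

```text
5.5537722581992e-05
0: (-25, 40) None (-25, 1) None (60, 1) (np.float64(0.11), [0.2, 0.6, -0.8, 2.3, 1.7, 0.6, -2.0]) (125, 0) (np.float64(0.25), [0.2, 0.5, -0.8, 2.2, 1.5, 0.5, -1.7]) pick 0.49
20: (-25, 40) None (-25, 1) None (60, 1) (np.float64(0.09), [0.8, 0.8, -1.1, 2.3, 2.1, 0.4, -1.9]) (125, 0) (np.float64(0.15), [0.8, 0.8, -1.1, 2.2, 1.7, 0.3, -1.5]) pick 0.79
30: (-25, 40) None (-25, 1) None (60, 1) (np.float64(0.07), [0.0, 0.5, -0.0, 2.3, 4.3, 0.5, 2.0]) (125, 0) (np.float64(0.03), [0.9, 0.9, -1.2, 2.1, 1.5, 0.3, -1.1]) pick 0.63
40: (-25, 40) None (-25, 1) (np.float64(0.02), [1.2, 1.3, -1.2, 2.4, 2.0, 0.3, -1.3]) (60, 1) (np.float64(0.04), [-0.4, 0.8, 0.7, 2.3, 4.4, 1.2, 1.9]) (125, 0) (np.float64(0.04), [0.7, 0.7, -0.7, 2.1, -1.3, 0.3, 1.6]) pick 0.42
-20: (-25, 40) (np.float64(0.07), [-0.3, 0.6, -0.6, 2.3, 1.4, 1.0, -2.2]) (-25, 1) (np.float64(0.1), [-0.2, 0.7, -0.7, 2.3, 1.5, 1.0, -2.2]) (60, 1) (np.float64(0.24), [-0.2, 0.6, -0.5, 2.2, 1.4, 0.9, -1.9]) (125, 0) (np.float64(0.36), [-0.3, 0.6, -0.4, 2.0, 1.3, 0.8, -1.7]) pick 0.32
-30: (-25, 40) (np.float64(0.16), [-0.5, 0.6, -0.4, 2.2, 1.2, 1.1, -2.1]) (-25, 1) (np.float64(0.2), [-0.5, 0.7, -0.4, 2.2, 1.3, 1.0, -2.1]) (60, 1) (np.float64(0.3), [-0.9, 0.6, 0.2, 2.1, 1.0, 0.7, -1.8]) (125, 0) (np.float64(0.41), [-0.9, 0.6, 0.3, 2.0, 0.9, 0.7, -1.5]) pick 0.22
-40: (-25, 40) (np.float64(0.23), [-1.3, 0.7, 0.4, 2.2, 0.7, 0.8, -1.7]) (-25, 1) (np.float64(0.27), [-1.3, 0.8, 0.5, 2.1, 0.7, 0.7, -1.7]) (60, 1) (np.float64(0.4), [-1.1, 0.8, 0.5, 2.0, 0.7, 0.8, -1.6]) (125, 0) (np.float64(0.51), [-1.0, 0.8, 0.4, 1.9, 0.7, 0.9, -1.5]) pick 0.14
```

A lean of −30° (wrist to the left) gives comfortable margins. The plan is to put the lid back on its original clear spot, regrasp leaned, and then insert.

```bash
python3 - <<'E'
from ik import *
from plant import telemetry
s=telemetry.read_state();q=s["joint_positions"]
for yaw,x,y in((27.5,.45,-.357),(10,.48,-.35),(0,.5,-.35),(20,.5,-.35)):
  for phi in (0,-30):
    R=toolR(yaw)@rx(phi);r=ik(np.array([x,y,.022])+R@[0,0,.005],R,q);print(yaw,x,phi,r[0].round(2),[round(a,2) for a in r[1:]])
print(rel(s,[.4503,-.3571,.10],toolR(27.5)))
E
```

```text
27.5 0.45 0 [ 0.97  0.78 -0.51  1.83  0.58  0.68  0.6 ] [np.float64(0.0), np.float64(0.0), np.float64(0.49)]
27.5 0.45 -30 [ 0.91  0.77 -0.61  2.19  1.88  0.71 -0.76] [np.float64(0.0), np.float64(0.0), np.float64(0.21)]
10 0.48 0 [ 0.9   0.8  -0.48  1.78  0.54  0.7   0.29] [np.float64(0.0), np.float64(0.0), np.float64(0.51)]
10 0.48 -30 [ 0.7   0.79 -0.5   2.05  1.55  0.78 -0.83] [np.float64(0.0), np.float64(0.0), np.float64(0.35)]
0 0.5 0 [ 0.87  0.81 -0.47  1.73  0.52  0.72  0.13] [np.float64(0.0), np.float64(0.0), np.float64(0.53)]
0 0.5 -30 [ 0.6   0.8  -0.43  1.94  1.34  0.82 -0.84] [np.float64(0.0), np.float64(0.0), np.float64(0.46)]
20 0.5 0 [ 0.87  0.81 -0.47  1.73  0.52  0.72  0.48] [np.float64(0.0), np.float64(0.0), np.float64(0.53)]
20 0.5 -30 [ 0.75  0.79 -0.54  2.06  1.66  0.74 -0.74] [np.float64(0.0), np.float64(0.0), np.float64(0.34)]
(array([  2.59,  -5.14, -50.42]), array([ 62.6, 330.6, 162.7]))
```

```bash
python3 - <<'E'
from h import *
from plant import telemetry
s=telemetry.read_state()
print(rel(s,[.48,-.35,.10],toolR(0)))
d=dict(np.load("top0.npz"));print(plane([(398,172),(370,150),(441,236),(427,236)],d,.01).round(3))
E
```

```text
(array([  1.26,  -5.46, -22.94]), array([ 87. , 312.5, 165. ]))
[[ 0.663 -0.362  0.01 ]
 [ 0.754 -0.254  0.01 ]
 [ 0.408 -0.515  0.01 ]
 [ 0.409 -0.461  0.01 ]]
```

Emit:
drive_tool --dr '[[1.3, -5.5, -23], [1.3, -5.5, -23], [1.3, -5.5, -23], [1.3, -5.5, -23], [1.3, -5.5, -23], [1.3, -5.5, -23], [1.3, -5.5, -23], [1.3, -5.5, -23], [1.3, -5.5, -23], [1.3, -5.5, -23], [1.3, -5.5, -23], [1.3, -5.5, -23]]' --translation '[[9, 32, 5], [18, 64, 10], [27, 96, 20], [36, 128, 30], [45, 160, 45], [54, 192, 60], [63, 224, 75], [72, 256, 95], [80, 288, 115], [87, 312, 135], [87, 312, 155], [87, 312, 165]]' --claw '[0, 0, 0, 0, 0, 0, 0, 0, 0, 0, 0, 0]'

```text
time: 8.53
position: [0.4775, -0.3478, 0.0975]
orientation: [[1.0, 0.007, -0.006], [0.007, -1.0, -0.0], [-0.006, 0.0, -1.0]]
force: [-0.3, 1.0, -0.3]
gripper_width: 0.0107
```

```bash
python3 - <<'E'
from h import *
from plant import telemetry
s=telemetry.read_state()
print(s["time"],s["joint_positions"].round(2),rel(s,[.48,-.35,.0155],toolR(0)))
E
```

```text
8.5333 [ 1.19  0.83 -0.94  1.75  0.79  1.   -0.05] (array([0.02, 0.34, 0.4 ]), array([ 3. ,  2.2, 82. ]))
```

Emit:
drive_tool --dr '[[0, 0.3, 0.4], [0, 0.3, 0.4], [0, 0.3, 0.4], [0, 0.3, 0.4], [0, 0.3, 0.4], [0, 0.3, 0.4], [0, 0.3, 0.4], [0, 0.3, 0.4]]' --translation '[[1, 1, 25], [2, 2, 50], [3, 2, 65], [3, 2, 74], [3, 2, 78], [3, 2, 80], [3, 2, 81.5], [3, 2, 81.5]]' --claw '[0, 0, 0, 0, 0, 0, 0, 0]'

```text
time: 9.2
position: [0.4821, -0.3486, 0.0171]
orientation: [[1.0, 0.002, 0.0], [0.002, -1.0, 0.0], [0.0, -0.0, -1.0]]
force: [0.7, -0.3, -0.7]
gripper_width: 0.0108
```

```bash
python3 - <<'E'
from h import *
from plant import telemetry
s=telemetry.read_state()
print(s["time"],s["joint_positions"].round(2),s["force"],rel(s,[.48,-.35,.0155],toolR(0)))
E
```

```text
9.2 [ 1.14  0.94 -0.85  1.76  0.9   0.88 -0.13] [ 0.68391508 -0.2829663  -0.7302172 ] (array([-0.02, -0.02,  0.1 ]), array([-2.1,  1.4,  1.6]))
```

Not yet in contact. I'll lower the last 1.5 mm and then open.

Emit:
drive_tool --dr '[[0, 0, 0], [0, 0, 0], [0, 0, 0], [0, 0, 0], [0, 0, 0], [0, 0, 0], [0, 0, 0], [0, 0, 0], [0, 0, 0], [0, 0, 0]]' --translation '[[0, 0, 1], [0, 0, 2], [0, 0, 2], [0, 0, 2], [0, 0, 2], [0, 0, 2], [0, 0, 2], [0, 0, 2], [0, 0, 2], [0, 0, 2]]' --claw '[0, 0, 0, 1, 1, 1, 1, 1, 1, 1]'

```text
time: 10.03
position: [0.4814, -0.3484, 0.0142]
orientation: [[1.0, 0.001, -0.001], [0.001, -1.0, 0.001], [-0.001, -0.001, -1.0]]
force: [-0.2, 0.6, -0.3]
gripper_width: 0.0852
```

Emit:
drive_tool --dr '[[0, 0, 0], [0, 0, 0], [0, 0, 0], [0, 0, 0], [0, 0, 0], [0, 0, 0]]' --translation '[[0, 0, -25], [0, 0, -60], [0, 0, -100], [0, 0, -130], [0, 0, -130], [0, 0, -130]]' --claw '[1, 1, 1, 1, 1, 1]'

```text
time: 10.53
position: [0.4826, -0.3492, 0.1461]
orientation: [[1.0, 0.001, 0.002], [0.001, -1.0, -0.001], [0.002, 0.001, -1.0]]
force: [-0.4, -0.5, -1.8]
gripper_width: 0.0855
```

```bash
cat > lookw.py <<'E'
import sys
from h import *
from plant import telemetry,cams
n=sys.argv[1]
s=telemetry.read_state();c=cams.camera("wrist")
cv2.imwrite(f"pics/{n}.png",c["img"]);np.savez(f"{n}.npz",s_pos=s["position"],s_R=s["orientation"],**c)
print(s["time"],s["position"],s["joint_positions"].round(2))
g=c["img"].astype(int);m=((g.min(2)>150)).astype(np.uint8)
for k in cv2.findContours(m,cv2.RETR_EXTERNAL,cv2.CHAIN_APPROX_NONE)[0]:
    if cv2.contourArea(k)<800: continue
    w=plane(k.reshape(-1,2),c,.009,s)[:,:2]
    r=cv2.minAreaRect((w*1000).astype(np.float32));print(cv2.boundingRect(k),r)
E
python3 lookw.py w6
```

```text
10.5333 [ 0.48257532 -0.34915718  0.1460669 ] [ 1.22  0.77 -0.99  1.72  0.73  1.06 -0.02]
(262, 139, 140, 92) ((496.99981689453125, -348.16070556640625), (119.94375610351562, 83.73003387451172), 0.11477639526128769)
(225, 0, 116, 15) ((457.2980651855469, -204.0064697265625), (10.162206649780273, 89.1804428100586), 89.57554626464844)
```

View pics/w6.png

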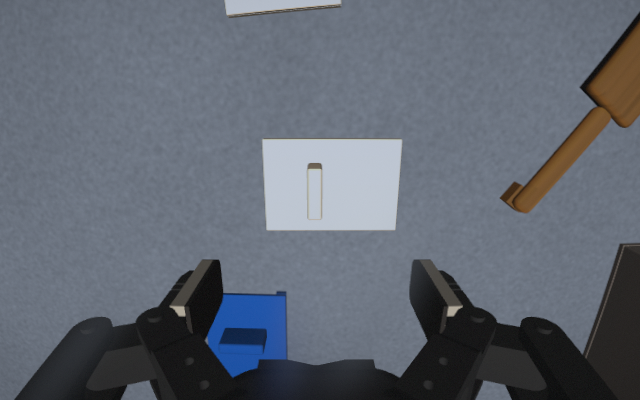

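The lid is back down at centre (497, −348) mm, yaw 0.1°, fin at pixel (315,190); bystanders look untouched. Next comes the leaned approach.

```bash
python3 - <<'E'
from ik import *
from plant import telemetry
s=telemetry.read_state();R=toolR(0.1)@rx(-30);t=np.array([.482,-.3522,.0175])
print(rel(s,t-R[:,2]*.09,R)); r=ik(t,R,s["joint_positions"],0.002);print(r)
E
```

```text
(array([-3.001e+01,  6.000e-02, -1.000e-02]), array([  0.6, -41.7,  48.9]))
(array([ 0.63071629,  0.79493423, -0.44928102,  1.98061796,  1.38398693,
        0.82483034, -0.8714745 ]), np.float64(6.116187857202456e-06), np.float64(2.91983367543238e-06), np.float64(0.41938204179714855))
```

Emit:
drive_tool --dr '[[-30, 0, 0], [-30, 0, 0], [-30, 0, 0], [-30, 0, 0], [-30, 0, 0], [-30, 0, 0], [-30, 0, 0], [-30, 0, 0]]' --translation '[[0, -10, 5], [0, -20, 15], [0, -30, 25], [0, -41, 35], [0, -41.5, 48], [0.5, -41.5, 49], [0.5, -41.5, 49], [0.5, -41.5, 49]]' --claw '[1, 1, 1, 1, 1, 1, 1, 1]'

```text
time: 11.25
position: [0.4814, -0.3084, 0.095]
orientation: [[1.0, 0.0, -0.002], [-0.001, -0.867, -0.498], [-0.002, 0.498, -0.867]]
force: [-0.2, -0.2, 1.0]
gripper_width: 0.0853
```

```bash
python3 lookw.py w7; python3 - <<'E'
from ik import *
from plant import telemetry
s=telemetry.read_state();R=toolR(0.1)@rx(-30);t=np.array([.482,-.3522,.0175])
print(rel(s,t,R))
E
```

```text
11.25 [ 0.48139386 -0.30843431  0.09503443] [ 0.74  0.69 -0.7   2.    1.27  1.   -0.79]
(250, 148, 179, 89) ((497.31463623046875, -355.7601623535156), (120.3712158203125, 98.20791625976562), 0.11576224863529205)
(array([-0.08,  0.16, -0.16]), array([ 0.6, -1.5, 89.2]))
```

View pics/w7.png

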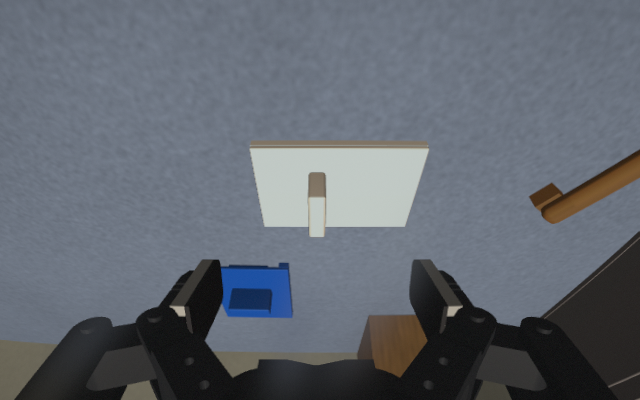

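The leaned view is as expected, with the fin at (317,203) between the open jaws. Descending along the tool axis.

Emit:
drive_tool --dr '[[0, 0.2, -0.2], [0, 0.2, -0.2], [0, 0.2, -0.2], [0, 0.2, -0.2], [0, 0.2, -0.2], [0, 0.2, -0.2], [0, 0.2, -0.2], [0, 0.2, -0.2]]' --translation '[[0.5, -1.5, 25], [0.5, -1.5, 50], [0.5, -1.5, 70], [0.5, -1.5, 80], [0.5, -1.5, 86], [0.5, -1.5, 88], [0.5, -1.5, 89], [0.5, -1.5, 89]]' --claw '[1, 1, 1, 1, 1, 1, 1, 1]'

```text
time: 11.97
position: [0.4831, -0.3501, 0.0182]
orientation: [[1.0, 0.005, 0.005], [0.006, -0.867, -0.499], [0.002, 0.499, -0.867]]
force: [-0.2, 0.2, -1.0]
gripper_width: 0.0855
```

```bash
python3 - <<'E'
from ik import *
from plant import telemetry
s=telemetry.read_state();R=toolR(0.1)@rx(-30);t=np.array([.482,-.3522,.0175])
print(s["time"],s["position"],s["force"],rel(s,t,R),s["joint_positions"].round(2))
E
```

```text
11.9667 [ 0.48310406 -0.35005226  0.01820738] [-0.22461821  0.20541534 -1.02244085] (array([-0.06, -0.21,  0.18]), array([-1.1,  1.5,  1.7])) [ 0.74  0.84 -0.61  1.98  1.45  0.93 -0.88]
```

Emit:
drive_tool --dr '[[0, 0, 0], [0, 0, 0], [0, 0, 0], [0, 0, 0], [0, 0, 0], [0, 0, 0], [0, 0, 0], [0, 0, 0], [0, 0, 0], [0, 0, 0]]' --translation '[[-1, 1.5, 1], [-1, 1.5, 1], [-1, 1.5, 1], [-1, 1.5, 1], [-1, 1.5, 1], [-1, 1.5, 1], [-1, 1.5, 1], [-1, 1.5, 1], [-1, 1.5, 1], [-1, 1.5, 1]]' --claw '[1, 1, 0, 0, 0, 0, 0, 0, 0, 0]'

```text
time: 12.8
position: [0.4816, -0.3518, 0.0174]
orientation: [[1.0, 0.005, 0.004], [0.006, -0.867, -0.499], [0.0, 0.499, -0.867]]
force: [-0.9, 0.9, 2.5]
gripper_width: 0.0106
```

```bash
python3 - <<'E'
from ik import *
from plant import telemetry
s=telemetry.read_state();R=toolR(0.1)@rx(-30);t=np.array([.482,-.3522,.0175])
print(s["time"],s["position"],s["orientation"].round(4),s["force"],s["gripper_width"],rel(s,t,R),s["joint_positions"].round(2))
# lid in tool: lid frame grip at (x_fin, -.3482+.., .022) yaw 0.1
g=np.array([s["position"][0],-.3482,.022]);print("grip in tool mm",(s["orientation"].T@(g-s["position"])*1000).round(2))
print("R lid in tool",(s["orientation"].T@toolR(0.1)).round(4).tolist())
E
```

```text
12.8 [ 0.48162893 -0.35176893  0.01740798] [[ 1.000e+00  5.400e-03  3.600e-03]
 [ 6.500e-03 -8.665e-01 -4.990e-01]
 [ 5.000e-04  4.991e-01 -8.666e-01]] [-0.86151691  0.93765968  2.50411862] 0.010573547764262316 (array([-0.06, -0.16,  0.22]), array([0.4, 0.4, 0.1])) [ 0.75  0.84 -0.6   1.98  1.45  0.93 -0.88]
grip in tool mm [ 0.03 -0.8  -5.76]
R lid in tool [[1.0, -0.0047, -0.0005], [0.0039, 0.8666, -0.4991], [0.0028, 0.4991, 0.8666]]
```

Gripped. I'll lift, then plan the transit.

```bash
python3 - <<'E'
import re
t=open('h.py').read()
i=t.index("def tgt");t=t[:i]+'''GT=np.array([0,-.0008,-.0058]);RX=Rn.from_euler('x',-29.95,degrees=True).as_matrix()
RTOOL=RT@RX
def tgt(nx,u,ny=0.,R=None):   # nose x, underside height, mm, channel -> TCP world
    return O+RT@np.array([nx-75,-ny,-(u+22)])/1000-RTOOL@GT
def nose(s): # nose in channel coords, mm, + angles
    Rl=s["orientation"]@RX.T
    q=RT.T@(s["position"]+s["orientation"]@GT+Rl@np.array([.075,0,.0175])-O)*1000
    return np.array([q[0],-q[1],-q[2]]).round(2), np.degrees(Rn.from_matrix(RT.T@Rl).as_rotvec()).round(2)
'''
open('h.py','w').write(t)
t=open('st.py').read().replace("tgt(*map(float,a.split(\",\"))),RT)","tgt(*map(float,a.split(\",\"))),RTOOL)").replace('"w"','"q",s["joint_positions"].round(2),"w"')
open('st.py','w').write(t)
E
cat st.py
python3 - <<'E'
from ik import *
from plant import telemetry
s=telemetry.read_state();q=s["joint_positions"]
print("grip tcp targets",tgt(-25,40),tgt(-25,1))
# local path simulation with small null-space weight
A=np.array([.4816,-.3518,.25]);B=np.array([.44,-.1,.27]);C=tgt(-25,100);D=tgt(-25,40);E=tgt(-25,1);F=tgt(125,.5)
R0=s["orientation"]
for nm,x,R in(("A",A,R0),("B",B,RTOOL),("C",C,RTOOL),("D",D,RTOOL),("E",E,RTOOL),("F",F,RTOOL)):
    r=ik(x,R,q,.0005);q=r[0];print(nm,x.round(3),q.round(2),[round(a,3) for a in r[1:]])
E
```

```text
import sys
from h import *
from plant import telemetry
s=telemetry.read_state()
print("t",s["time"],"nose",*nose(s),"F tool",(s["orientation"].T@s["force"]).round(1),"M",s["moment"].round(2),"q",s["joint_positions"].round(2),"w",s["gripper_width"])
for a in sys.argv[1:]:
    print(a,rel(s,tgt(*map(float,a.split(","))),RTOOL))
grip tcp targets [0.43515859 0.11744788 0.09468727] [0.45465349 0.11700208 0.06091228]
A [ 0.482 -0.352  0.25 ] [ 0.62  0.37 -0.42  1.9   0.84  0.95 -0.29] [np.float64(0.0), np.float64(0.0), np.float64(0.5)]
B [ 0.44 -0.1   0.27] [ 0.32  0.05 -0.7   2.37  1.09  0.83 -1.35] [np.float64(0.0), np.float64(0.0), np.float64(0.034)]
C [0.405 0.118 0.147] [-0.51  0.48 -0.51  2.28  1.09  1.1  -2.02] [np.float64(0.0), np.float64(0.0), np.float64(0.123)]
D [0.435 0.117 0.095] [-0.51  0.62 -0.44  2.24  1.22  1.05 -2.11] [np.float64(0.0), np.float64(0.0), np.float64(0.161)]
E [0.455 0.117 0.061] [-0.5   0.71 -0.41  2.2   1.29  1.04 -2.15] [np.float64(0.0), np.float64(0.0), np.float64(0.196)]
F [0.585 0.114 0.135] [-0.54  0.61 -0.15  1.97  1.11  0.94 -1.69] [np.float64(0.0), np.float64(0.0), np.float64(0.433)]
```

Emit:
drive_tool --dr '[[0, 0, 0], [0, 0, 0], [0, 0, 0], [0, 0, 0], [0, 0, 0], [0, 0, 0], [0, 0, 0], [0, 0, 0], [0, 0, 0]]' --translation '[[0, 1, -2], [0, 5, -9], [0, 20, -35], [0, 35, -61], [0, 50, -87], [0, 65, -113], [0, 80, -139], [0, 95, -165], [0, 105, -182]]' --claw '[0, 0, 0, 0, 0, 0, 0, 0, 0]'

```text
time: 13.55
position: [0.482, -0.3521, 0.2309]
orientation: [[1.0, 0.004, 0.006], [0.007, -0.866, -0.5], [0.003, 0.5, -0.866]]
force: [0.9, -0.1, -1.1]
gripper_width: 0.0108
```

```bash
python3 lookw.py w8; python3 st.py -25,100
```

```text
13.55 [ 0.48203459 -0.35208772  0.23094648] [ 0.9   0.48 -0.79  1.9   1.03  1.06 -0.43]
(496, 329, 111, 34) ((1158.46923828125, -1233.4576416015625), (297.34661865234375, 321.3134460449219), 89.38420867919922)
(303, 265, 27, 47) ((485.9638671875, -821.3125), (47.162227630615234, 197.27047729492188), 0.016549639403820038)
(206, 183, 291, 101) ((534.720703125, -654.3342895507812), (276.2334289550781, 394.3247375488281), 89.98277282714844)
t 13.6 nose [  79.72 -466.76  100.28] [  0.22 -29.62  -1.72] F tool [ 2.   1.8 -1.5] M [ 0.47 -0.07  0.06] q [ 0.9   0.48 -0.79  1.9   1.03  1.07 -0.42] w 0.010748155962571195
-25,100 (array([-0.22, 24.81, 16.28]), array([ -75.9, -451.2, -161.8]))
```

View pics/w8.png

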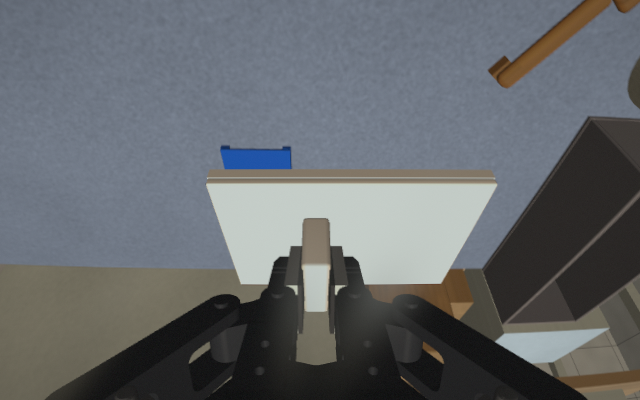

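The lid is held well, its top face level in view (rows 172–285). Transit stage 1 is in the open, away from tucked-in poses.

```bash
python3 - <<'E'
from ik import *
from plant import telemetry
s=telemetry.read_state();q=s["joint_positions"]
R1=toolR(-1.3)@RX
print(rel(s,[.53,.03,.29],R1))
for x,R in (([.53,.03,.29],R1),(tgt(40,110),RTOOL),(tgt(-25,45),RTOOL)):
    r=ik(np.array(x),R,q,.0005);q=r[0];print(np.round(x,3),q.round(2),[round(a,3) for a in r[1:]])
E
```

```text
(array([ 0.23, -1.17,  1.28]), array([  49.3, -302.6, -240.3]))
[0.53 0.03 0.29] [-0.2   0.4  -0.31  1.73  0.58  1.36 -0.74] [np.float64(0.0), np.float64(0.0), np.float64(0.554)]
[0.456 0.117 0.188] [-0.44  0.42 -0.48  2.18  1.05  1.11 -1.82] [np.float64(0.0), np.float64(0.0), np.float64(0.221)]
[0.433 0.118 0.099] [-0.51  0.61 -0.45  2.24  1.21  1.06 -2.1 ] [np.float64(0.0), np.float64(0.0), np.float64(0.157)]
```

Emit:
drive_tool --dr '[[0, -1, 1], [0, -1, 1], [0, -1, 1], [0, -1, 1], [0, -1, 1], [0, -1, 1], [0, -1, 1], [0, -1, 1], [0, -1, 1], [0, -1, 1], [0, -1, 1], [0, -1, 1]]' --translation '[[5, -25, -30], [9, -52, -55], [13, -79, -78], [18, -106, -98], [22, -133, -118], [26, -160, -138], [31, -187, -158], [35, -214, -178], [40, -241, -200], [44, -268, -220], [49, -303, -240], [49, -303, -240]]' --claw '[0, 0, 0, 0, 0, 0, 0, 0, 0, 0, 0, 0]'

```text
time: 14.6
position: [0.5279, 0.04, 0.2843]
orientation: [[1.0, -0.003, -0.008], [-0.006, -0.87, -0.493], [-0.006, 0.493, -0.87]]
force: [-0.1, 1.0, -1.1]
gripper_width: 0.0107
```

```bash
python3 st.py 40,110 -25,45
```

```text
t 14.6 nose [134.84 -73.94 125.44] [  0.67 -30.32  -0.82] F tool [-0.1 -1.5  0.4] M [ 0.61  0.04 -0.06] q [ 0.23  0.56 -0.94  1.71  0.82  1.54 -0.94] w 0.010731106103841566
40,110 (array([-0.67, 25.86, 15.85]), array([ -71.4, -114.3,   46.6]))
-25,45 (array([-0.67, 25.86, 15.85]), array([ -94.7, -158.5,  123.8]))
```

Emit:
drive_tool --dr '[[-0.7, 25.9, 15.9], [-0.7, 25.9, 15.9], [-0.7, 25.9, 15.9], [-0.7, 25.9, 15.9], [-0.7, 25.9, 15.9], [-0.7, 25.9, 15.9], [-0.7, 25.9, 15.9], [-0.7, 25.9, 15.9]]' --translation '[[-12, -19, 8], [-24, -38, 15], [-36, -57, 23], [-48, -76, 31], [-60, -95, 39], [-71, -114, 46], [-71, -114, 46], [-71, -114, 46]]' --claw '[0, 0, 0, 0, 0, 0, 0, 0]'

```text
time: 15.27
position: [0.4571, 0.1082, 0.1874]
orientation: [[0.867, -0.276, 0.416], [-0.023, -0.854, -0.519], [0.499, 0.44, -0.747]]
force: [1.4, -0.4, -0.8]
gripper_width: 0.0107
```

```bash
python3 st.py 40,110 -25,45
```

```text
t 15.2667 nose [ 40.49  -9.19 113.54] [-0.69 -0.09  0.19] F tool [ 0.8 -0.4  1.3] M [0.64 0.5  0.03] q [-0.1   0.54 -0.89  2.17  1.18  1.31 -1.9 ] w 0.01067425002744833
40,110 (array([ 0.69,  0.18, -0.12]), array([-0.5, -7.1, -5.2]))
-25,45 (array([ 0.69,  0.18, -0.12]), array([-65.4, -40.1,  51. ]))
```

Emit:
drive_tool --dr '[[0.7, 0.2, -0.1], [0.7, 0.2, -0.1], [0.7, 0.2, -0.1], [0.7, 0.2, -0.1], [0.7, 0.2, -0.1], [0.7, 0.2, -0.1], [0.7, 0.2, -0.1]]' --translation '[[-15, -10, 5], [-30, -20, 15], [-45, -30, 25], [-60, -38, 38], [-65.4, -40, 51], [-65.4, -40, 51], [-65.4, -40, 51]]' --claw '[0, 0, 0, 0, 0, 0, 0]'

```text
time: 15.85
position: [0.4343, 0.1161, 0.1]
orientation: [[0.864, -0.275, 0.421], [-0.025, -0.859, -0.511], [0.502, 0.431, -0.749]]
force: [-0.6, 0.0, -0.2]
gripper_width: 0.0107
```

```bash
python3 st.py -25,20 -25,1.2
```

```text
t 15.85 nose [-23.    -1.79  49.67] [-0.13  0.16  0.28] F tool [-0.6  0.  -0.1] M [0.62 0.45 0.07] q [-0.22  0.72 -0.81  2.23  1.32  1.29 -2.15] w 0.010706444385814782
-25,20 (array([ 0.13,  0.  , -0.32]), array([ -2. , -13.7,  20.9]))
-25,1.2 (array([ 0.13,  0.  , -0.32]), array([ -2.1, -23.1,  37.2]))
```

Reachable now. I'll descend to 14 mm above the ledges and check alignment in the image.

```bash
python3 st.py -25,14 | tail -1
```

```text
-25,14 (array([ 0.13,  0.  , -0.32]), array([ -2. , -16.7,  26.1]))
```

Emit:
drive_tool --dr '[[0.1, 0, -0.3], [0.1, 0, -0.3], [0.1, 0, -0.3], [0.1, 0, -0.3], [0.1, 0, -0.3]]' --translation '[[-1, -5, 8], [-2, -11, 17], [-2, -16.7, 26], [-2, -16.7, 26], [-2, -16.7, 26]]' --claw '[0, 0, 0, 0, 0]'

```text
time: 16.27
position: [0.4475, 0.1179, 0.0713]
orientation: [[0.866, -0.268, 0.422], [-0.019, -0.861, -0.509], [0.499, 0.433, -0.751]]
force: [0.1, -0.5, -1.3]
gripper_width: 0.0109
```

```bash
python3 st.py -25,14 -25,1.2; python3 lookw.py w9 | head -1; python3 - <<'E'
from h import *
from plant import cams
c=cams.camera("scene");cv2.imwrite("pics/s9.png",cv2.resize(c["img"][180:290,270:430],None,fx=5,fy=5,interpolation=cv2.INTER_CUBIC))
np.savez("s9.npz",**c)
c=cams.camera("top");cv2.imwrite("pics/t9.png",cv2.resize(c["img"][140:260,230:340],None,fx=5,fy=5,interpolation=cv2.INTER_CUBIC));np.savez("t9.npz",**c)
E
```

```text
t 16.2667 nose [-26.05   0.81  18.04] [ 0.02 -0.04 -0.05] F tool [-0.5 -0.1  1.3] M [0.64 0.53 0.01] q [-0.23  0.79 -0.77  2.2   1.38  1.28 -2.18] w 0.010948395830304214
-25,14 (array([-0.02,  0.01,  0.06]), array([1. , 0.8, 0. ]))
-25,1.2 (array([-0.02,  0.01,  0.06]), array([ 1. , -5.5, 11.1]))
16.2667 [0.44748378 0.11790198 0.07129098] [-0.23  0.79 -0.77  2.2   1.38  1.28 -2.18]
```

View pics/w9.png

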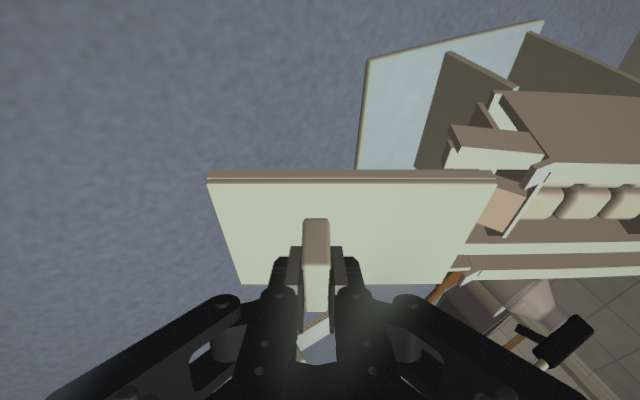

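View pics/s9.png

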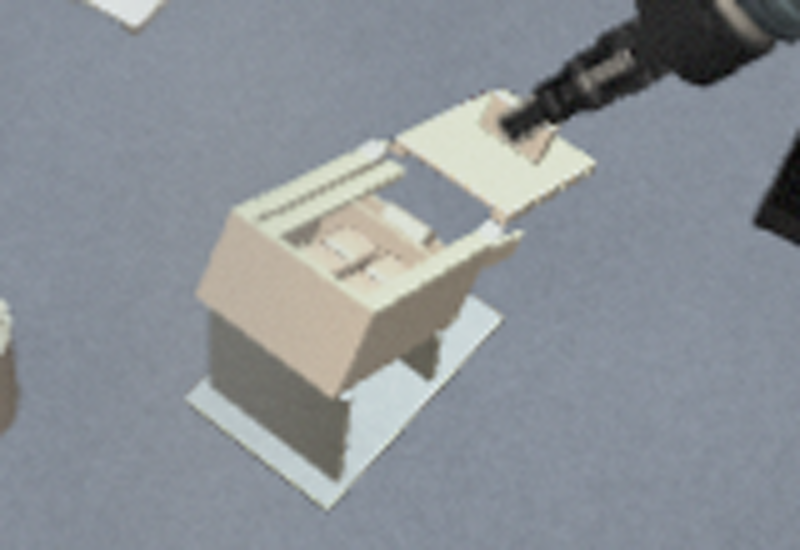

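View pics/t9.png

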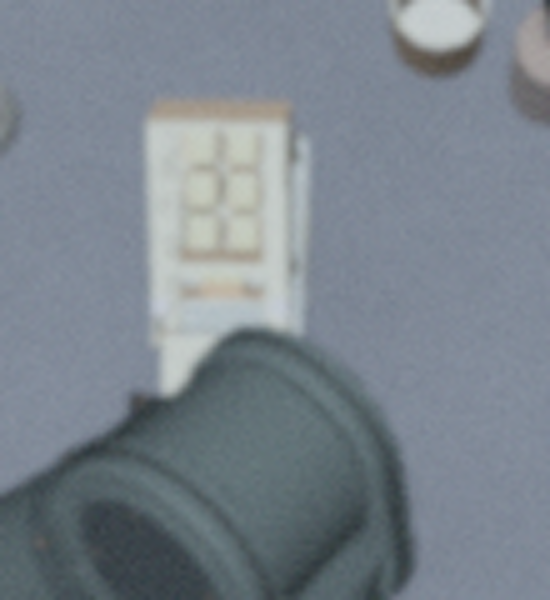

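The nose is over the porch, just before the lips, and looks centred. I'll check lateral alignment numerically in this wrist view, lid against lips.

```bash
python3 - <<'E'
from h import *
d=dict(np.load("w9.npz"));s={"position":d["s_pos"],"orientation":d["s_R"]}
X=(cloud(d,s)-O)@RT*1000;X[...,1]*=-1;X[...,2]*=-1   # channel coords (x,y left,z)
def hist(m,ax,t):
    v=X[...,ax][m];print(t,m.sum(),np.percentile(v,[1,5,25,50,75,95,99]).round(1))
x,y,z=X[...,0],X[...,1],X[...,2]
m=(x>-90)&(x<-35)&(abs(y)<70)&(z>15)&(z<28);hist(m&(abs(y)<60),2,"lid z");hist(m,1,"lid y")
for a,b in((-100,-80),(-80,-60),(-60,-45)):
    mm=(x>a)&(x<b)&(abs(y)<70)&(abs(z-23)<3); yy=y[mm];print("lid top y range at",a,np.sort(yy)[[5,-6]].round(1))
for a,b in((5,20),(20,40),(40,70),(70,100)):
    ml=(x>a)&(x<b)&(abs(z-15)<3)&(y>0);mr=(x>a)&(x<b)&(abs(z-15)<3)&(y<0)
    o=[]
    for q in(ml,mr):
        o.append((q.sum(),np.sort(y[q])[[4,-5]].round(1).tolist(),np.median(z[q]).round(1)) if q.sum()>20 else None)
    print("lips",a,o)
    for sgn in(1,-1):
        q=(x>a)&(x<b)&(abs(z)<3)&(y*sgn>20)&(y*sgn<50)
        if q.sum()>20: print("  ledge",sgn,q.sum(),np.sort(y[q])[[4,-5]].round(1),np.median(z[q]).round(1))
mm=(abs(y)<35)&(abs(z-23)<3)&(x<0);print("lid nose x",np.percentile(x[mm],99.5).round(1),"tail",np.percentile(x[mm],.5).round(1))
E
```

```text
lid z 12280 [15.7 17.9 22.7 23.1 23.4 23.8 24.1]
lid y 12280 [-37.3 -28.5   0.1  21.2  37.2  43.1  43.5]
lid top y range at -100 [-9.8 43.6]
lid top y range at -80 [-39.5  43.8]
lid top y range at -60 [-39.5  43.8]
lips 5 [(np.int64(834), [36.9, 50.1], np.float64(16.0)), (np.int64(366), [-48.7, -35.7], np.float64(16.1))]
  ledge 1 230 [36.6 49.9] 0.2
  ledge -1 435 [-44.3 -28.5] 0.9
lips 20 [(np.int64(1030), [36.9, 50.1], np.float64(16.0)), (np.int64(446), [-48.3, -35.5], np.float64(16.1))]
  ledge 1 293 [48.3 49.9] -0.1
  ledge -1 536 [-44.2 -29.7] 0.8
lips 40 [(np.int64(225), [37.3, 49.6], np.float64(16.1)), (np.int64(658), [-48.5, -35.6], np.float64(16.1))]
  ledge 1 176 [48.5 49.8] -0.2
  ledge -1 777 [-44.5 -29.7] 0.8
lips 70 [None, (np.int64(582), [-48.5, -35.7], np.float64(16.1))]
  ledge -1 711 [-44.2 -29.5] 0.7
lid nose x -26.3 tail -233.3
```

Alignment is good: the camera has the lid about 1.4 mm left of the channel centre, the robot model says 0.8 mm. I'll aim ny = −0.4 to split the difference, and lower onto the porch.

```bash
python3 st.py -25,1.3,-0.4 | tail -1
```

```text
-25,1.3,-0.4 (array([-0.08, -0.05,  0.07]), array([ 0.8, -5.2, 12. ]))
```

Emit:
drive_tool --dr '[[0, 0, 0], [0, 0, 0], [0, 0, 0], [0, 0, 0], [0, 0, 0], [0, 0, 0]]' --translation '[[0.8, -1.2, 3], [0.8, -2.5, 6], [0.8, -3.8, 9], [0.8, -5, 11.5], [0.8, -5.2, 12], [0.8, -5.2, 12]]' --claw '[0, 0, 0, 0, 0, 0]'

```text
time: 16.92
position: [0.4545, 0.1163, 0.0607]
orientation: [[0.866, -0.268, 0.422], [-0.018, -0.861, -0.508], [0.5, 0.432, -0.751]]
force: [-0.4, 0.3, -0.9]
gripper_width: 0.0107
```

```bash
python3 st.py -25,1.3,-0.4 0,1.3,-0.4 30,1.3,-.4
```

```text
t 16.9167 nose [-25.26  -0.55   5.34] [ 0.05 -0.02 -0.07] F tool [-0.8 -0.5  0.4] M [0.68 0.55 0.01] q [-0.23  0.82 -0.75  2.19  1.41  1.28 -2.18] w 0.010669725162933618
-25,1.3,-0.4 (array([-0.05, -0.02,  0.07]), array([ 0.3, -0. , -0.5]))
0,1.3,-0.4 (array([-0.05, -0.02,  0.07]), array([25.3,  0. , -0.5]))
30,1.3,-.4 (array([-0.05, -0.02,  0.07]), array([55.3,  0.1, -0.5]))
```

Now I slide up the channel slowly (tool x is the channel x), checking force after a short first step.

Emit:
drive_tool --dr '[[0, 0, 0], [0, 0, 0], [0, 0, 0], [0, 0, 0], [0, 0, 0], [0, 0, 0], [0, 0, 0], [0, 0, 0]]' --translation '[[5, 0, -0.4], [10, 0, -0.4], [15, 0, -0.4], [20, 0, -0.4], [25, 0, -0.4], [30, 0, -0.4], [34, 0, -0.4], [34, 0, -0.4]]' --claw '[0, 0, 0, 0, 0, 0, 0, 0]'

```text
time: 17.58
position: [0.4847, 0.116, 0.0788]
orientation: [[0.865, -0.269, 0.423], [-0.019, -0.861, -0.508], [0.501, 0.431, -0.75]]
force: [0.4, -0.6, 0.3]
gripper_width: 0.0106
```

```bash
python3 st.py 30,1.3,-0.4 60,1.3,-.4; python3 - <<'E'
from h import *
from plant import cams
c=cams.camera("scene");cv2.imwrite("pics/s10.png",cv2.resize(c["img"][180:290,270:430],None,fx=5,fy=5,interpolation=cv2.INTER_CUBIC))
E
```

```text
t 17.5833 nose [10.04 -0.29  6.06] [ 0.06  0.08 -0.02] F tool [0.5 0.5 0.2] M [0.65 0.5  0.01] q [-0.19  0.79 -0.75  2.14  1.39  1.27 -2.09] w 0.010643771769686112
30,1.3,-0.4 (array([-0.06, -0.08, -0.02]), array([20. , -0. ,  0.2]))
60,1.3,-.4 (array([-0.06, -0.08, -0.02]), array([50. , -0. ,  0.2]))
```

View pics/s10.png

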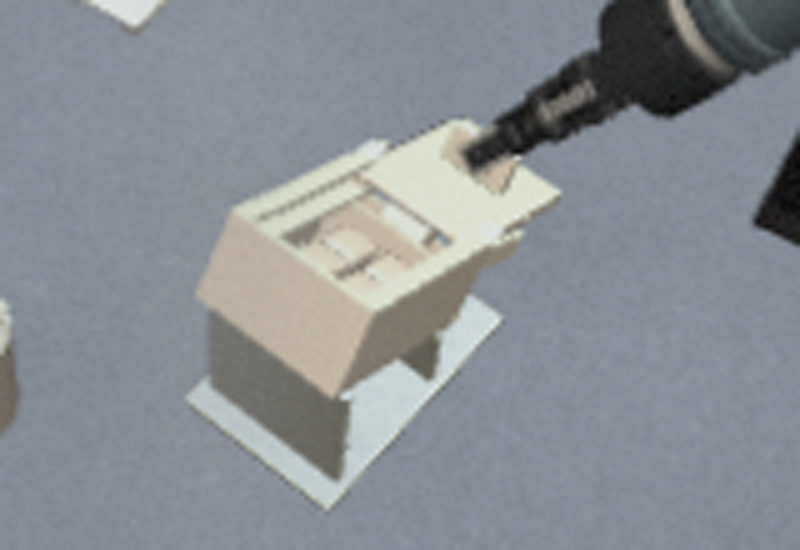

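The nose is threaded under both lips, with no contact force. Continuing to nose x ≈ 60.

Emit:
drive_tool --dr '[[0, 0, 0], [0, 0, 0], [0, 0, 0], [0, 0, 0], [0, 0, 0], [0, 0, 0], [0, 0, 0], [0, 0, 0], [0, 0, 0], [0, 0, 0]]' --translation '[[6, 0, 0.2], [12, 0, 0.2], [18, 0, 0.2], [24, 0, 0.2], [30, 0, 0.2], [36, 0, 0.2], [42, 0, 0.2], [48, 0, 0.2], [50, 0, 0.2], [50, 0, 0.2]]' --claw '[0, 0, 0, 0, 0, 0, 0, 0, 0, 0]'

```text
time: 18.47
position: [0.5277, 0.115, 0.1035]
orientation: [[0.865, -0.269, 0.423], [-0.019, -0.861, -0.508], [0.501, 0.432, -0.75]]
force: [-0.1, -0.1, -1.4]
gripper_width: 0.0109
```

```bash
python3 st.py 60,1.2,-.4 100,1.0,-.4
```

```text
t 18.4667 nose [59.59 -0.29  5.85] [ 0.06  0.05 -0.04] F tool [-0.8 -0.5  1.1] M [0.63 0.55 0.01] q [-0.14  0.76 -0.75  2.06  1.37  1.26 -1.95] w 0.010858000030934555
60,1.2,-.4 (array([-0.06, -0.06,  0.01]), array([0.4, 0. , 0.1]))
100,1.0,-.4 (array([-0.06, -0.06,  0.01]), array([40.4, -0.1,  0.3]))
```

Emit:
drive_tool --dr '[[0, 0, 0], [0, 0, 0], [0, 0, 0], [0, 0, 0], [0, 0, 0], [0, 0, 0], [0, 0, 0], [0, 0, 0], [0, 0, 0]]' --translation '[[6, 0, 0.2], [12, 0, 0.2], [18, 0, 0.2], [24, 0, 0.2], [30, 0, 0.3], [36, 0, 0.3], [42, 0, 0.3], [46, 0, 0.3], [46, 0, 0.3]]' --claw '[0, 0, 0, 0, 0, 0, 0, 0, 0]'

```text
time: 19.22
position: [0.5681, 0.1139, 0.1264]
orientation: [[0.865, -0.269, 0.423], [-0.019, -0.861, -0.508], [0.501, 0.431, -0.75]]
force: [0.6, -0.6, -0.3]
gripper_width: 0.0109
```

```bash
python3 st.py 112,0.8,-.4 
```

```text
t 19.2167 nose [106.06  -0.43   5.62] [ 0.06  0.07 -0.02] F tool [0.4 0.2 0.7] M [0.62 0.48 0.06] q [-0.1   0.74 -0.74  1.98  1.36  1.26 -1.83] w 0.01089088130345398
112,0.8,-.4 (array([-0.06, -0.07, -0.02]), array([ 6. , -0.2,  0.2]))
```

Now the ridge: small steps, reading force.

Emit:
drive_tool --dr '[[0, 0, 0], [0, 0, 0], [0, 0, 0], [0, 0, 0], [0, 0, 0], [0, 0, 0]]' --translation '[[2.5, 0, 0.2], [5, 0, 0.2], [7.5, 0, 0.2], [10, 0, 0.2], [12, 0, 0.2], [12, 0, 0.2]]' --claw '[0, 0, 0, 0, 0, 0]'

```text
time: 19.72
position: [0.5768, 0.1136, 0.1314]
orientation: [[0.867, -0.267, 0.421], [-0.019, -0.861, -0.508], [0.499, 0.433, -0.751]]
force: [-4.7, 0.7, 1.7]
gripper_width: 0.0104
```

```bash
python3 st.py 124,0.6,-.4 
```

```text
t 19.7167 nose [116.07  -0.48   5.35] [ 0.04 -0.1  -0.07] F tool [-3.3  1.4 -3.6] M [ 0.52  1.29 -0.53] q [-0.1   0.74 -0.74  1.96  1.35  1.26 -1.8 ] w 0.010420200335077201
124,0.6,-.4 (array([-0.04,  0.05,  0.11]), array([ 7.9, -0.3,  0.2]))
```

Emit:
drive_tool --dr '[[0, 0, 0], [0, 0, 0], [0, 0, 0], [0, 0, 0], [0, 0, 0]]' --translation '[[1.5, 0, 0], [3, 0, 0], [4.5, 0, 0], [6, 0, 0], [6, 0, 0]]' --claw '[0, 0, 0, 0, 0]'

```text
time: 20.13
position: [0.5821, 0.1135, 0.1347]
orientation: [[0.866, -0.267, 0.422], [-0.018, -0.861, -0.509], [0.499, 0.433, -0.75]]
force: [-3.7, 0.1, 3.4]
gripper_width: 0.0105
```

```bash
python3 st.py 124,0.6,-.4 
```

```text
t 20.1333 nose [122.28  -0.47   5.6 ] [ 0.02 -0.06 -0.12] F tool [-1.6  2.4 -4.2] M [ 0.15  0.91 -0.36] q [-0.09  0.74 -0.74  1.95  1.35  1.26 -1.79] w 0.01049593880934341
124,0.6,-.4 (array([-0.02, -0.01,  0.13]), array([ 1.7, -0.5,  0.4]))
```

Emit:
drive_tool --dr '[[0, 0, 0], [0, 0, 0], [0, 0, 0], [0, 0, 0], [0, 0, 0]]' --translation '[[1, 0, 0], [2, 0, 0], [3, 0, 0], [3, 0, 0], [3, 0, 0]]' --claw '[0, 0, 0, 0, 0]'

```text
time: 20.55
position: [0.5854, 0.1137, 0.136]
orientation: [[0.866, -0.268, 0.423], [-0.018, -0.861, -0.508], [0.5, 0.432, -0.751]]
force: [-1.7, 0.8, -1.3]
gripper_width: 0.011
```

```bash
python3 st.py 125,0.6,-.4 
```

```text
t 20.55 nose [125.83  -0.23   5.16] [ 0.09 -0.01 -0.07] F tool [-2.2 -0.8 -0.2] M [ 0.78  0.8  -0.09] q [-0.09  0.74 -0.74  1.94  1.35  1.26 -1.78] w 0.010952841770743392
125,0.6,-.4 (array([-0.09, -0.03,  0.07]), array([-0.8,  0. ,  0.1]))
```

Over the crest: force dropped and the lid settled. I'll press a little further to confirm the stop.

Emit:
drive_tool --dr '[[0, 0, 0], [0, 0, 0], [0, 0, 0], [0, 0, 0]]' --translation '[[1, 0, 0], [2, 0, 0], [2.5, 0, 0], [2.5, 0, 0]]' --claw '[0, 0, 0, 0]'

```text
time: 20.88
position: [0.5855, 0.1138, 0.1362]
orientation: [[0.868, -0.266, 0.42], [-0.019, -0.861, -0.508], [0.496, 0.433, -0.753]]
force: [-8.8, 1.8, -2.9]
gripper_width: 0.0105
```

```bash
python3 st.py 125,0.6,-.4 
```

```text
t 20.8833 nose [125.91  -0.14   4.98] [ 0.09 -0.24 -0.07] F tool [-9.1 -0.5 -2.4] M [ 1.05  1.82 -0.8 ] q [-0.09  0.74 -0.74  1.94  1.35  1.26 -1.77] w 0.010527484978078483
125,0.6,-.4 (array([-0.09,  0.17,  0.18]), array([-1. ,  0. ,  0.2]))
```

The stop is met at about 9 N. I'll relax the push and release.

Emit:
drive_tool --dr '[[0, 0, 0], [0, 0, 0], [0, 0, 0], [0, 0, 0], [0, 0, 0], [0, 0, 0], [0, 0, 0], [0, 0, 0], [0, 0, 0], [0, 0, 0]]' --translation '[[-1.5, 0, 0], [-2.5, 0, 0], [-2.5, 0, 0], [-2.5, 0, 0], [-2.5, 0, 0], [-2.5, 0, 0], [-2.5, 0, 0], [-2.5, 0, 0], [-2.5, 0, 0], [-2.5, 0, 0]]' --claw '[0, 0, 0, 1, 1, 1, 1, 1, 1, 1]'

```text
time: 21.72
position: [0.5855, 0.1135, 0.1363]
orientation: [[0.866, -0.268, 0.423], [-0.018, -0.861, -0.508], [0.5, 0.432, -0.75]]
force: [0.6, -0.1, 0.5]
gripper_width: 0.0857
```

Emit:
drive_tool --dr '[[0, 0, 0], [0, 0, 0], [0, 0, 0], [0, 0, 0], [0, 0, 0], [0, 0, 0], [0, 0, 0]]' --translation '[[0, 0, -10], [0, 0, -25], [0, 0, -50], [0, 0, -80], [0, 0, -110], [0, 0, -110], [0, 0, -110]]' --claw '[1, 1, 1, 1, 1, 1, 1]'

```text
time: 22.3
position: [0.5385, 0.1721, 0.2209]
orientation: [[0.864, -0.266, 0.426], [-0.017, -0.863, -0.505], [0.502, 0.429, -0.751]]
force: [0.1, -0.3, -0.5]
gripper_width: 0.0854
```

```bash
python3 lookw.py w11 | head -1; python3 - <<'E'
from h import *
from plant import cams
c=cams.camera("scene");cv2.imwrite("pics/s11.png",cv2.resize(c["img"][180:290,270:430],None,fx=5,fy=5,interpolation=cv2.INTER_CUBIC))
d=dict(np.load("w11.npz"));s={"position":d["s_pos"],"orientation":d["s_R"]}
X=(cloud(d,s)-O)@RT*1000;X[...,1]*=-1;X[...,2]*=-1
x,y,z=X[...,0],X[...,1],X[...,2]
m=(x>5)&(x<115)&(abs(y)<34)&(abs(z-9)<4)
A=np.c_[x[m],y[m],np.ones(m.sum())];k=np.linalg.lstsq(A,z[m],rcond=None)[0];print("lid top z",np.median(z[m]),"slope deg",np.degrees(k[:2]),m.sum())
mm=(abs(y)<30)&(abs(z-9)<4);print("lid x range",np.percentile(x[mm],[.3,99.7]))
f=(abs(z-35)<4)&(abs(y)<30)&(x>20)&(x<80);print("fin top",f.sum(),np.percentile(x[f],[2,50,98]),np.percentile(y[f],[2,98]),np.median(z[f]))
l=(abs(z-15)<3)&(abs(y)>36)&(abs(y)<52)&(x>5);print("lip z",np.median(z[l]))
t=(abs(z-15)<3)&(abs(y)<30)&(x>110)&(x<145);print("stop top x",np.percentile(x[t],[2,98]) if t.sum()>10 else None)
E
```

```text
22.3 [0.53852397 0.1721002  0.22094038] [-0.15  0.6  -0.85  1.91  1.17  1.38 -1.72]
lid top z 9.861445117922534 slope deg [-0.00408588 -0.12921984] 6796
lid x range [-210.86794114  127.14136631]
fin top 637 [44.80180485 50.7181471  56.17823591] [-20.37863904  22.0949519 ] 35.67313308658972
lip z 16.114991141558797
stop top x [126.60751785 132.7833205 ]
```

View pics/w11.png

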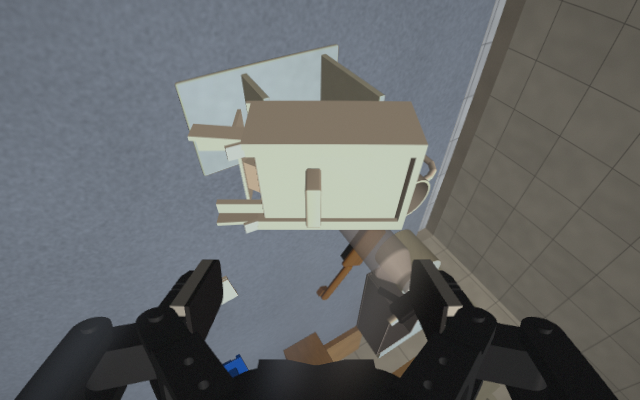

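View pics/s11.png

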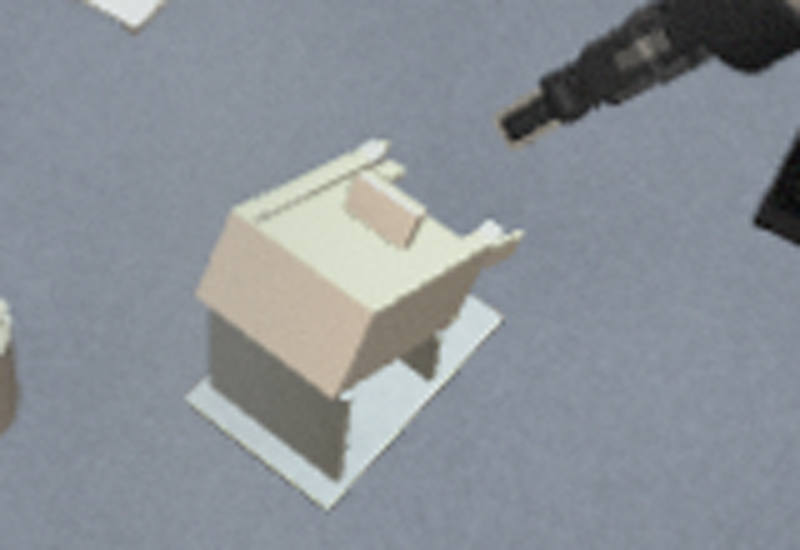

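```bash
python3 - <<'E'
from h import *
d=dict(np.load("w11.npz"));s={"position":d["s_pos"],"orientation":d["s_R"]}
cv2.imwrite("pics/w11c.png",cv2.resize(d["img"][130:240,210:450],None,fx=3.3,fy=3.3,interpolation=cv2.INTER_CUBIC))
X=(cloud(d,s)-O)@RT*1000;X[...,1]*=-1;X[...,2]*=-1
x,y,z=X[...,0],X[...,1],X[...,2]
for v in (170,180,190,200,208):
    r=[(u,round(float(x[v,u]),1),round(float(z[v,u]),1)) for u in list(range(236,266,3))+list(range(392,418,2))];print(v,r)
E
```

```text
170 [(236, -40.6, -85.3), (239, -37.4, -86.5), (242, -11.4, -10.9), (245, -9.8, -14.6), (248, -3.8, -2.5), (251, -0.8, -0.7), (254, 2.0, 0.5), (257, 6.9, 10.7), (260, 9.0, 10.0), (263, 11.2, 8.9), (392, 113.0, 10.1), (394, 114.8, 9.4), (396, 116.5, 9.3), (398, 117.8, 10.1), (400, 119.7, 9.2), (402, 120.9, 10.2), (404, 122.8, 9.5), (406, 124.3, 9.7), (408, 126.9, 7.0), (410, 127.0, 11.1), (412, 127.0, 14.8), (414, 127.9, 16.5), (416, 129.4, 16.7)]
180 [(236, -42.7, -83.2), (239, -39.5, -84.4), (242, -36.6, -87.0), (245, -11.0, -12.2), (248, -6.0, -4.2), (251, -3.1, -3.0), (254, 0.3, -0.1), (257, 3.3, 1.8), (260, 7.8, 10.1), (263, 10.1, 9.8), (392, 115.2, 9.1), (394, 116.9, 8.9), (396, 118.2, 9.9), (398, 119.8, 10.0), (400, 121.3, 10.6), (402, 123.3, 9.5), (404, 125.1, 9.1), (406, 126.7, 9.3), (408, 127.1, 12.4), (410, 127.2, 16.3), (412, 128.6, 16.7), (414, 130.4, 16.1), (416, 131.9, 16.3)]
190 [(236, -45.3, -82.1), (239, -42.3, -84.3), (242, -38.8, -85.0), (245, -12.8, -11.7), (248, -9.9, -11.4), (251, -10.8, -24.6), (254, -1.5, -0.6), (257, 1.8, 1.7), (260, 6.4, 10.4), (263, 8.7, 9.
[... 471 characters left out ...]
 10.8), (394, 120.7, 10.4), (396, 122.7, 9.8), (398, 124.1, 10.5), (400, 126.2, 9.8), (402, 126.7, 12.8), (404, 127.4, 15.5), (406, 128.7, 16.5), (408, 130.5, 16.2), (410, 131.9, 16.8), (412, 204.9, -144.2), (414, 207.2, -142.3), (416, 51.8, 201.9)]
208 [(236, -20.9, 1.6), (239, -18.1, 1.5), (242, -15.8, 0.3), (245, -12.8, 0.6), (248, -9.8, 1.3), (251, -6.9, 1.6), (254, -4.3, 0.9), (257, -1.6, 0.6), (260, 1.3, 0.9), (263, 6.2, 9.9), (392, 121.1, 9.5), (394, 122.9, 9.6), (396, 124.7, 9.5), (398, 126.7, 9.0), (400, 127.0, 13.0), (402, 127.5, 16.0), (404, 128.8, 16.9), (406, 131.1, 15.8), (408, 132.7, 16.0), (410, 200.1, -131.4), (412, 203.4, -131.8), (414, 206.1, -130.7), (416, 208.9, -130.1)]
```

View pics/w11c.png

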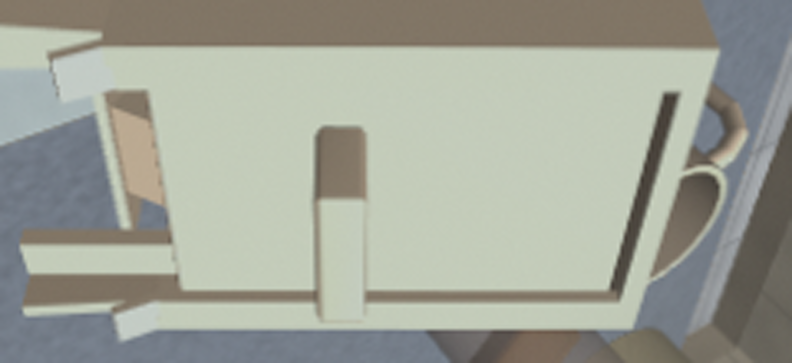

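The lid nose is within about 1 mm of the stop face, flat, and stayed put after release. The ridge ramp shows at its unpressed height. Handing in.

```bash
python3 - <<'E'
from plant import ticket
print(ticket.job_done())
E
```

```text
the job is handed in; nothing more can be done
None
```

The larger lid is in the white dispenser's channel, pushed over the ridge up to the end stop. I let go and handed the job in at about 22 s. No verdict came back.

**What I did**
- My first grasp, with the tool square to the lid, could not reach the porch because the elbow joint hit its limit.
- I set the lid down on a clear patch of table and regripped it with the tool leaned 30° sideways. Then I threaded the nose from the porch and slid it up.
- Measured forces were about 4–6 N at the ridge and 9 N against the stop. These are readings at the end of each step, so peaks in between could have been a little higher.

**Last checks**
- **Position:** the nose is about 0–2 mm short of the stop face, and the fin centre is at about 50 mm up the channel.
- **Fit:** the lid lies flat in the channel, within 0.15°, and about 0–1 mm off centre sideways.
- **Latch:** the visible part of the ridge ramp is at its unpressed height, and the lid did not slide back after release. I could not see the crest itself, because it is under the lid.
- **Clear of the robot:** the gripper is open and about 110 mm away.

**Disagreements**
- Before insertion, the camera and the robot's own position differed by about 0.6 mm sideways. I aimed between them and the lid slid in freely.
- Camera heights read 0.6–0.9 mm high, within the stated calibration.
- I did not re-measure the bystanders at the end. Nothing in the force readings or pictures suggested contact with any of them.

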